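Kit a leg-hardware tray: plate under saddle

TASK

Kit the tray for one table leg: first draw the headed pin out of the nest and park it upright in the notch of the block at the tray's side, hanging by its collar and pushed to the back of the notch. Then lay the flat steel plate in the nest, one end pushed under the steel lip against the spring stop and the other end down inside the end wall, so that it lies fully flat, and last set the saddle bracket over it, a leg down in the gap on each side, resting flat on the plate. Leave the other things on the bench where they are.

Things in the scene. Friction and masses are not known exactly. Their poses are not given: they have to be found in the camera images.
- tray: fixed wooden kit tray, board 160 x 176 x 10 mm. Origin on the bench under the nest's middle; x runs along the nest from end wall (-x) to steel lip (+x), y to the notched block, z up. All sizes below are in this frame, mm. Nest: pedestal 32 wide, x -45 to 58, flat top at z 34, with an upright 11 mm bore at x = y = 0 where the pin starts
- wall (a point): top of the end wall's inner edge (tray -45, 0, 40; axes as the tray's). The wall is 12 thick, y -34 to 34. Guide cheeks, inner faces y = +-24, outer +-34: beside the wall x -45 to -24, top z 40; at the lip end x 24 to 60, top z 46. Between them (x -24 to 24) both sides are open gaps down to the board: room for fingertips and the saddle's legs
- lip (a point): middle of the steel lip's edge, underside (tray 35, 0, 46; axes as the tray's). The lip covers x 35 to 72, y -34 to 34, is 5 thick; only 80 is open between wall and lip. Under it a spring stop, 30 wide, face at x 41, can be pushed towards +x to x 50 with 4 N at first, 7.6 N at the end. The seated plate keeps it pushed back by 4 or more and is pressed towards the wall
- nest (a point): where the plate's centre comes when it lies home in the nest against the end wall: tray 0, 0, 38 mm; axes as the tray's
- saddle_seat (a point): where the saddle's centre comes when it rests on the seated plate: tray 0, 0, 47.5 mm; axes as the tray's
- notch (a point): where the pin's centre comes when parked: tray 3.5, 88, 52 mm; axes as the tray's. The wooden block spans x -20 to 20, y 70 to 106, top at z 46; its notch is 13 mm wide, centred on y 88, open at the top and towards -x, its back at x 8, cut down to the board (z 10)
- pin_center (a point): steel pin, upright, 56 mm long, 80 g: shank 9 mm diameter x 22, collar 22 mm diameter x 4, round knob 18 mm diameter x 30 on top. The point is on its axis, 28 mm above the shank's end and 6 mm above the collar's underside; z is its axis, towards the knob. Starts in the nest's bore, collar on the pedestal
- plate_center (a point): flat steel plate 90 (x) x 44 (y) x 8 mm (z), about 0.24 kg, four dark dots on top, lying on the bench; both ends alike. The point is its centre, 4 mm above its underside
- saddle_center (a point): aluminium saddle bracket, about 0.18 kg, standing on its two legs; both ends alike. 44 (x) x 62 (y) mm, 51 high: legs 44 x 6 x 20 high along both sides with a 50 mm wide space between, a 5 mm web over them, on it a grip rib 40 (x) x 12 (y) x 26 high. The point is its centre, 25.5 mm above the legs' ends, on the rib's middle line
- glue: bystander: white glue jar 60 mm diameter, 72 high; origin under it
- offcut: bystander: wood offcut 50 x 110 x 30 mm; origin under its centre
- brush: bystander: brush lying flat; origin under it
- tin: bystander: metal tin 72 mm diameter, 60 high; origin under it
Mind the look-alikes: they are no part of the job. There is more than one size of the tray; the one meant has the size given above.

How it is judged:
By the outcome, as a careful person would: the job done as asked, in the order asked, and still so for the second after the job is handed in, with the robot touching nothing.
It also fails if it takes over 72 s, if anything falls off the work surface, if the arm or the gripper's body presses on something with over 40 N, if the wrist force passes 120 N, or if a joint passes its speed limit or range.

ROBOT

A 7-joint arm with a two-finger parallel gripper is mounted at the origin on the work surface. World frame = base frame: x ahead of the robot, y to its left, z up, the work surface at z = 0. Lengths are in mm, angles in degrees, forces in N, time in s.
With the tool pointing down it reaches from about 425 to 1025 mm from the base axis. Payload 3.6 kg.
Tool frame: the origin (TCP) lies on the centre line of the jaws, within the pads' length; the fingertips stand bot.tips_ahead ahead of it and the grasp point (between the pads) lies 2 mm behind it (bot.tips_ahead is the distance from the TCP to the fingertips, in mm); z points along the fingers, x is the direction in which the jaws open and shut, and the axes are right-handed (so a half turn about z gives the same grasp; the last joint's range is limited). The gripper opens to 85 mm and grips with 20 to 120 N. Pads are 22 mm wide; open, the fingers measure 114 mm over their backs; the gripper's body (76 mm by 85 mm) begins 54 mm behind the grasp point. The pads swing forward as they close: fully open they stand 13 mm farther back than shut.
Start: joints at [-73.94, 33.873, 2.773, 92.16, -1.908, 54.013, -1.931], TCP at [264.733, 674.941, 248.302] pointing down, gripper open.
Joint ranges: [-153.93, 153.93], [-27.13, 128.08], [-72.61, 78.16], [10.71, 143.7], [-87.88, 267.88], [4.46, 118.87], [-176.78, 176.78]. Speed limits (degrees/s): [147.25, 147.25, 180, 180, 180, 180, 180].

INTERFACE

Orientations are given as [roll, pitch, yaw] about the fixed x, y, z axes, in that order (R = Rz(yaw) Ry(pitch) Rx(roll)).
In Python, from station import bot gives the robot as it stands.
- The arm moves only by the tool send_rows, never from a script. Its argument "increments" is a list of rows, each a list of 7 numbers: the shift along the world's x, y, z normalised to -1 to 1, where 1 is 1 m, then the turn, a rotation vector about the world's x, y, z normalised to -1 to 1, where 1 is 90 degrees, then the opening, from 0 (shut) to 1 (fully open). In form: [[dx, dy, dz, ax, ay, az, jaw], ...]. A call has 1 to 12 rows; each row shifts and turns the commanded pose from where the row before left it; what a row does not reach is not made up. A row lasts 1/10 s, in which the tool goes at most 50 mm and 8.59 degrees, less where a joint would pass 70% of its speed; a pose out of reach is approached as far as the arm can. A call with a number of a shift or a turn outside -1 to 1 is refused whole. A call with a gripper value outside its range is refused whole. The fingers move at their own pace and stop on an object; "grip_force" is the grip in N (left out, the last holds). Time passes only in rows, so rows that do not move let the fingers close. It gives the time, the measured TCP pose, the force and the opening at its end, in the units of the state.
- bot.observe(): the state, without advancing time (a new reading comes with each control period).
- bot.grab_frame(name): name is "scene" or "top"; returns the picture (400x640x3 uint8, red, green, blue); there is no depth.
- bot.camera_model(name): a dict with "fx", "fy", "cx", "cy" (pixels), "R" (3x3) and "t" (3): a world point X has camera coordinates R X + t. Camera axes: x right, y down, z forward; pixel columns grow to the right and rows downward; lengths in mm; the calibration is good to about 2 mm. A picture is of the moment at which its call begins. camera_model takes no time and is no camera call.
- bot.job_done(): hands the job in, once; it reports no verdict.
The state is a dict: "time": time; "joint_positions": joint angles; "dq": joint speeds; "tau": joint torques, N m; "tcp_pos": TCP position; "ee_rot": TCP orientation; "ft_force": force on the tool from outside, world axes, zero at the start; "torque": the same for the moment, N m; "width": finger opening in mm.
Only numpy, scipy, OpenCV 4.12 (cv2) and the standard library are available. Lean on these libraries where they do the work, as an engineer would, in place of code of your own. Each camera call takes 0.05 s, during which the arm holds its last target.

## Working session

There is one attempt and no reset: what is moved stays moved. The work goes in short steps, Python scripts to look and compute and a tool call to move; the robot and the scene stay as the last step left them, time stands still between calls to the robot, and variables do not carry over. Pictures are saved under pics/ and viewed, and the job is handed in when it is done.

Besides the shell and the picture viewer there is one more tool, called after ">>>" as name([rows], argument=value, ...), one row to a line, values as JSON. send_rows: Moves the arm, as the interface text tells. Scaled input: -1 to 1 covers 1 m each way for a shift and 90 degrees each way for a turn. Its arguments: {"type":"object","properties":{"increments":{"type":"array","items":{"type":"array","items":{"type":"number"}}},"grip_force":{"type":"number"}},"required":["increments"]}

```bash
ls; mkdir -p pics; python3 - <<'E'
from station import bot
import cv2
print(bot.observe()); print(bot.tips_ahead)
for n in("scene","top"):
    im=bot.grab_frame(n); cv2.imwrite(f"pics/{n}0.png",im[:,:,::-1]); print(bot.camera_model(n))
E
```

```text
pics
{'time': 0.0, 'joint_positions': array([-73.94155858,  33.92466918,   2.76661809,  92.2376501 ,
        -1.90695325,  54.01357731,  -1.93184459]), 'dq': array([ 0.03908203,  0.03589663, -0.08374959, -0.05265956, -0.04672897,
        0.03310287, -0.031404  ]), 'tau': array([ 5.59596742e-05, -5.48687947e+01,  1.54645443e+00, -1.98126554e+01,
        9.31871880e-03,  8.66871706e-03,  8.89992293e-06]), 'tcp_pos': array([264.41356889, 674.19680569, 247.14577832]), 'ee_rot': array([1.79992365e+02, 1.29596562e-01, 6.85892053e+01]), 'ft_force': array([ 0.95707867, -0.73051483,  0.71170909]), 'torque': array([-0.0002749 ,  0.02773625, -0.07402528]), 'width': 85.32879560018364}
17.0
{'fx': 424.5736506586723, 'fy': 424.5736506586723, 'cx': 318.5319549404304, 'cy': 199.6326379669568, 'R': array([[-0.61039322,  0.79184695, -0.01996303],
       [ 0.58784779,  0.43596117, -0.68144908],
       [-0.53090027, -0.42768712, -0.73159322]]), 't': array([ 364.02259974, -218.33050072, 1408.61829588])}
{'fx': 411.0955093154129, 'fy': 411.0955093154129, 'cx': 313.37526852544784, 'cy': 195.65237933409983, 'R': array([[ 0.01284626, -0.99987064,  0.00967874],
       [-0.99655038, -0.01359609, -0.08186875],
       [ 0.08198975, -0.00859364, -0.99659612]]), 't': array([ -69.01004936,  517.50745929, 1107.68720524])}
```

View pics/scene0.png

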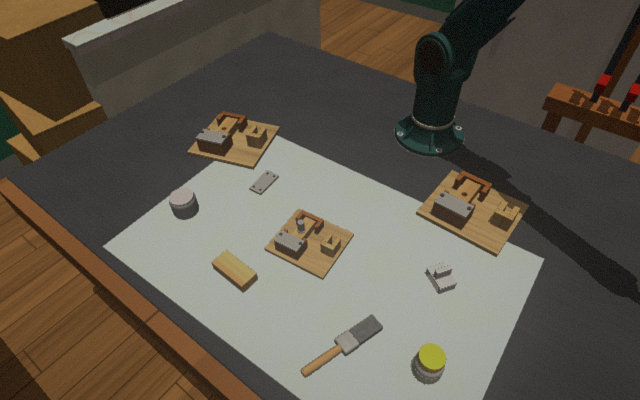

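View pics/top0.png

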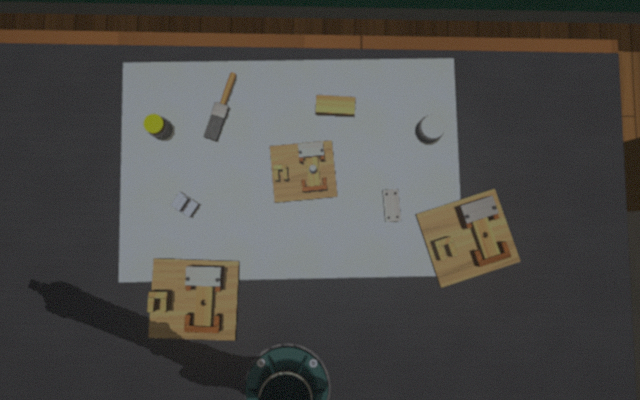

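The top view shows three trays: (303,171) holds the pin, while (197,300) and (468,238) look larger. The plate candidate is at (391,205) and the saddle at (186,204). Next I'll take averaged crops to check sizes.

```bash
cat > h.py <<'E'
import numpy as np, cv2
from station import bot
def avg(name,n=4):
    return np.mean([bot.grab_frame(name).astype(np.float32) for _ in range(n)],0)
def ray(name,uv,z):
    c=bot.camera_model(name);uv=np.atleast_2d(uv).astype(float)
    d=np.c_[(uv[:,0]-c['cx'])/c['fx'],(uv[:,1]-c['cy'])/c['fy'],np.ones(len(uv))]@c['R']
    o=-c['R'].T@c['t']; s=(np.asarray(z)-o[2])/d[:,2]
    return o+s[:,None]*d
def proj(name,X):
    c=bot.camera_model(name);p=np.atleast_2d(X)@c['R'].T+c['t']
    return np.c_[c['fx']*p[:,0]/p[:,2]+c['cx'],c['fy']*p[:,1]/p[:,2]+c['cy']]
def crop(im,x0,x1,y0,y1,k,fn):
    c=np.clip(im[y0:y1,x0:x1]*1.0,0,255).astype(np.uint8)
    cv2.imwrite(fn,cv2.resize(c,None,fx=k,fy=k,interpolation=cv2.INTER_CUBIC)[:,:,::-1])
E
python3 - <<'E'
from h import *
t=avg("top");s=avg("scene");np.save("t.npy",t);np.save("s.npy",s)
crop(t,260,410,130,230,5,"pics/tc.png")
crop(s,240,380,160,290,4,"pics/sc.png")
crop(t,140,240,170,240,7,"pics/tsad.png")
E
```

```text
(no output)
```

View pics/tc.png

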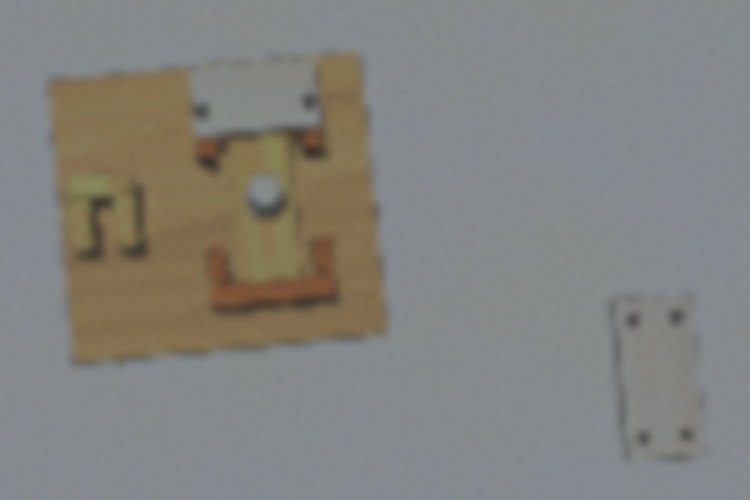

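View pics/sc.png

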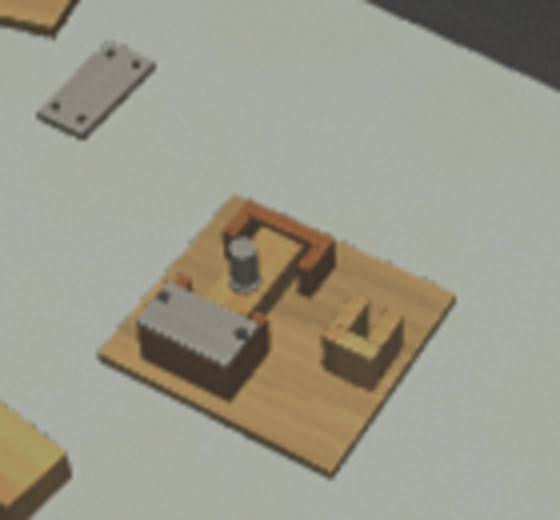

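View pics/tsad.png

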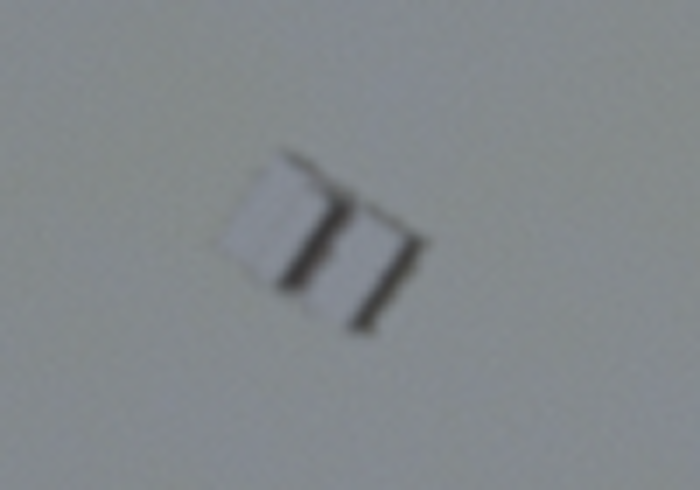

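```bash
python3 - <<'E'
from h import *
for n,f in(("top","t.npy"),("scene","s.npy")):
    im=np.load(f); c=bot.camera_model(n); print(n,"cam",-c['R'].T@c['t'])
    hsv=cv2.cvtColor(im.clip(0,255).astype(np.uint8),cv2.COLOR_RGB2HSV)
    m=((hsv[...,0]<28)&(hsv[...,1]>85)&(hsv[...,2]>50)).astype(np.uint8)*255
    m=cv2.morphologyEx(m,cv2.MORPH_CLOSE,np.ones((3,3)))
    cv2.imwrite(f"pics/m_{n}.png",m)
    cs,_=cv2.findContours(m,cv2.RETR_EXTERNAL,cv2.CHAIN_APPROX_NONE)
    for k in cs:
        if cv2.contourArea(k)<1000: continue
        p=ray(n,k[:,0],10.)[:,:2].astype(np.float32)
        r=cv2.minAreaRect(p)
        if max(r[1])>260: continue
        print(n,k[:,0].mean(0).round(),r)
# paper extents
E
```

```text
top cam [ 425.78977883  -52.44597421 1146.95239048]
top [193. 300.] ((232.92172241210938, 262.4007568359375), (242.06594848632812, 210.6307830810547), 88.7008056640625)
top [468. 238.] ((409.0634765625, -489.7144775390625), (210.6042022705078, 234.13729858398438), 18.980587005615234)
top [304. 171.] ((587.8346557617188, -32.91239929199219), (154.27406311035156, 170.73480224609375), 6.120404243469238)
scene cam [1098.37785934  409.3813368   889.02146393]
scene [310. 243.] ((590.2335205078125, -34.39253234863281), (161.11512756347656, 175.0904083251953), 6.076728343963623)
scene [474. 211.] ((226.24441528320312, 255.3680419921875), (234.58517456054688, 237.1702117919922), 88.3323745727539)
scene [231. 139.] ((401.1009521484375, -497.053466796875), (242.7371368408203, 241.8329315185547), 18.509737014770508)
```

```bash
python3 - <<'E'
from h import *
t=np.load("t.npy")
crop(t,140,250,250,350,6,"pics/tA.png")
crop(t,400,530,180,300,6,"pics/tB.png")
E
```

```text
(no output)
```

View pics/tA.png

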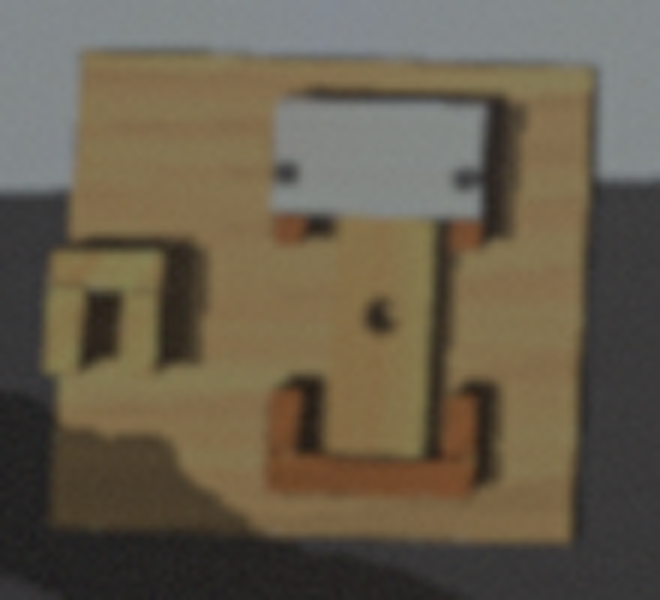

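View pics/tB.png

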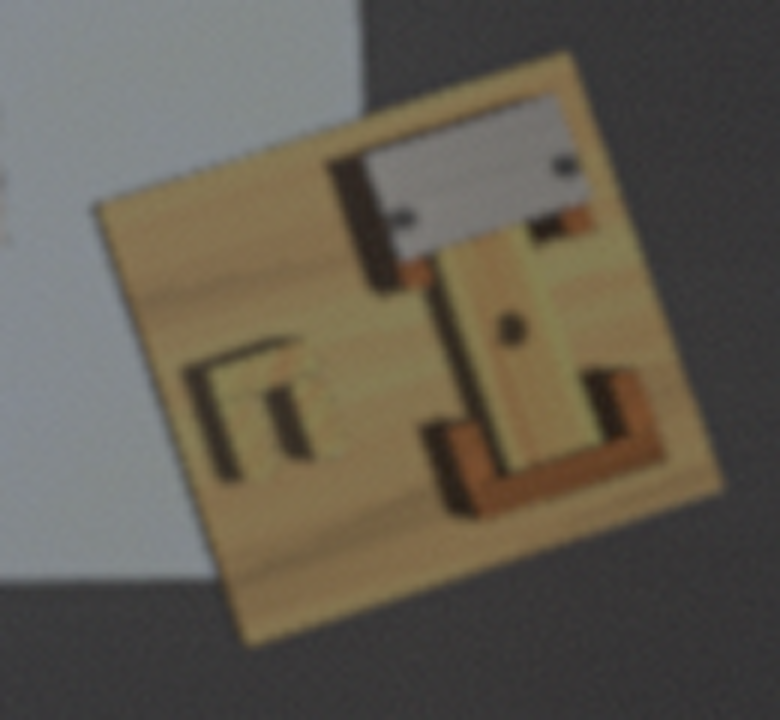

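```bash
cat >> h.py <<'E'
def up(im,x0,x1,y0,y1,k):
    # pixel centre (u,v) -> ((u-x0+.5)*k-.5)
    return cv2.resize(np.clip(im[y0:y1,x0:x1],0,255).astype(np.float32),None,fx=k,fy=k,interpolation=cv2.INTER_CUBIC)
def unup(p,x0,y0,k): return (np.asarray(p,float)+.5)/k-.5+np.array([x0,y0])
E
python3 - <<'E'
from h import *
t=np.load("t.npy");s=np.load("s.npy")
def lines(n,im,x0,x1,y0,y1,k=8):
    U=up(im,x0,x1,y0,y1,k).clip(0,255).astype(np.uint8)
    h=cv2.cvtColor(U,cv2.COLOR_RGB2HSV)
    sat=h[...,1]; print(n,"sat pct",np.percentile(sat,[5,30,50,70,95]))
    m=(sat>75).astype(np.uint8)
    m=cv2.morphologyEx(m,cv2.MORPH_CLOSE,np.ones((9,9)))
    cs,_=cv2.findContours(m,cv2.RETR_EXTERNAL,cv2.CHAIN_APPROX_NONE)
    c=max(cs,key=cv2.contourArea)
    V=U.copy();cv2.drawContours(V,[c],-1,(255,0,0),1);cv2.imwrite(f"pics/l_{n}.png",cv2.resize(V,None,fx=.6,fy=.6,interpolation=cv2.INTER_AREA)[:,:,::-1])
    p=ray(n,unup(c[:,0],x0,y0,k),10.)[:,:2]
    r=cv2.minAreaRect(p.astype(np.float32));ctr=np.array(r[0])
    a=np.deg2rad(5.)
    for it in range(3):
        R=np.array([[np.cos(a),-np.sin(a)],[np.sin(a),np.cos(a)]]); q=(p-ctr)@R
        out={};
        for nm,ax,sg,half in(("+x",0,1,80),("-x",0,-1,80),("+y",1,1,88),("-y",1,-1,88)):
            sel=(abs(q[:,ax]*sg-half)<9)&(abs(q[:,1-ax])<65)
            P=np.polyfit(q[sel,1-ax],q[sel,ax],1);res=q[sel,ax]-np.polyval(P,q[sel,1-ax])
            sel2=np.where(sel)[0][abs(res)<1.5];P=np.polyfit(q[sel2,1-ax],q[sel2,ax],1)
            out[nm]=(P[1],np.degrees(np.arctan(P[0]))*(1 if ax==1 else -1),len(sel2))
        a+=np.deg2rad(np.mean([o[1] for o in out.values()]))
        ctr=ctr+R@np.array([(out["+x"][0]+out["-x"][0])/2,(out["+y"][0]+out["-y"][0])/2])
    print(n,ctr,np.degrees(a),{k:(round(v[0],2),round(v[1],2),v[2]) for k,v in out.items()})
lines("top",t,255,350,125,215)
lines("scene",s,250,370,195,290)
E
```

```text
top sat pct [  9.  15.  18.  93. 102.]
top [587.54428043 -32.42179823] 5.812993468778535 {'+x': (np.float64(77.06), np.float64(-1.15), 164), '-x': (np.float64(-77.06), np.float64(0.46), 374), '+y': (np.float64(85.22), np.float64(0.26), 368), '-y': (np.float64(-85.22), np.float64(0.43), 368)}
scene sat pct [ 10.  14.  17.  26. 115.]
scene [590.42498629 -34.37103249] 5.948540464538355 {'+x': (np.float64(80.53), np.float64(0.17), 353), '-x': (np.float64(-80.53), np.float64(-0.52), 331), '+y': (np.float64(87.78), np.float64(0.25), 297), '-y': (np.float64(-87.78), np.float64(0.09), 272)}
```

View pics/l_top.png

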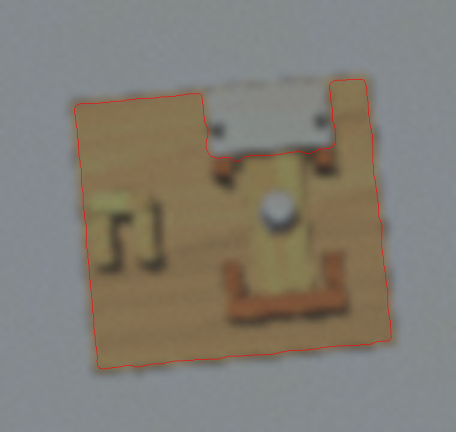

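View pics/l_scene.png

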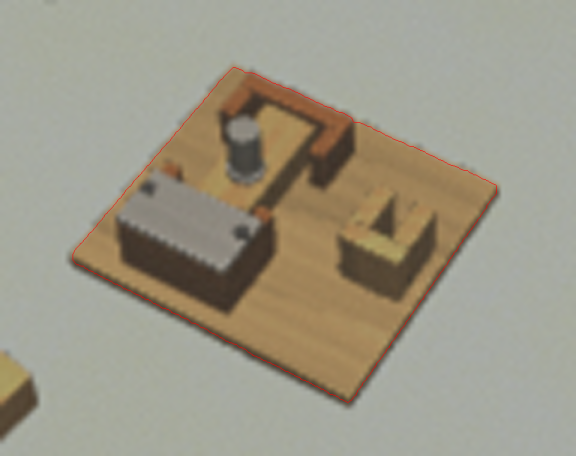

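```bash
python3 - <<'E'
from h import *
t=np.load("t.npy");s=np.load("s.npy")
def g(im,x0,x1,y0,y1,k,fn):
    U=up(im,x0,x1,y0,y1,k)/255; U=(U.clip(0,1)**.6*255).astype(np.uint8)
    for x in range(x0,x1,5): cv2.line(U,(int((x-x0+.5)*k),0),(int((x-x0+.5)*k),6 if x%10 else 14),(255,0,0),1)
    for y in range(y0,y1,5): cv2.line(U,(0,int((y-y0+.5)*k)),(6 if y%10 else 14,int((y-y0+.5)*k)),(255,0,0),1)
    cv2.imwrite(fn,U[:,:,::-1])
g(t,268,340,138,196,11,"pics/gt.png")
g(s,265,355,208,270,8,"pics/gs.png")
E
```

```text
(no output)
```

View pics/gt.png

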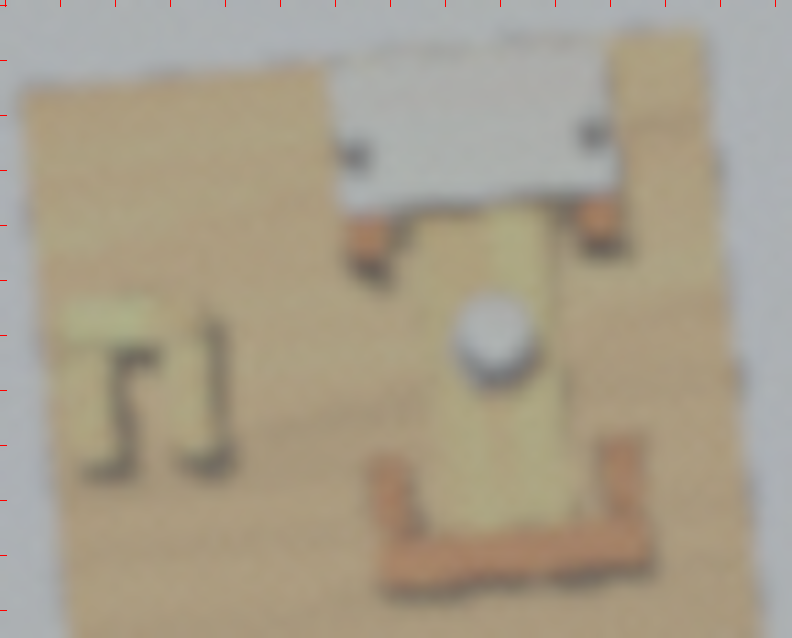

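View pics/gs.png

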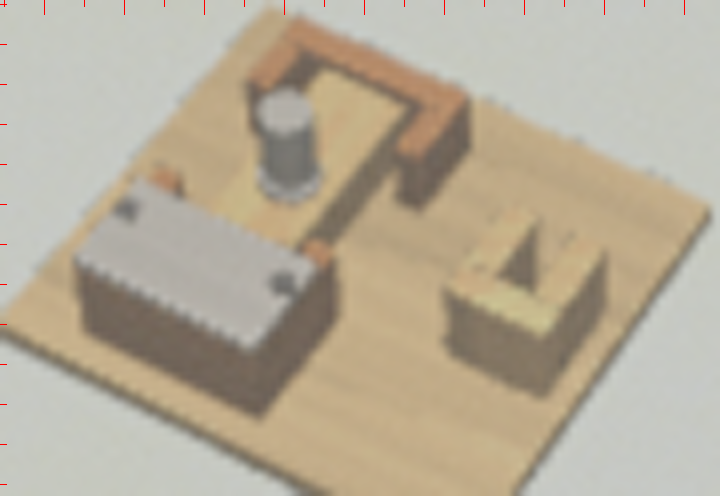

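```bash
python3 - <<'E'
from h import *
T=lambda p:unup(p,268,138,11); S=lambda p:unup(p,265,208,8)
F={ "knob":((0,0,68),(495,333),(285,110)),
"lipA":((72,34,51),(328,65),(258,348)),"lipB":((72,-34,51),(608,36),(75,257)),
"lipC":((35,34,51),(345,212),(335,262)),"lipD":((35,-34,51),(620,192),(142,178)),
"wallA":((-57,34,40),(386,588),(470,98)),"wallB":((-57,-34,40),(650,570),(298,17)),
"wallC":((-24,34,40),(368,460),(400,152)),"wallD":((-24,-34,40),(640,437),(249,78)),
"blkA":((20,106,46),(60,300),(545,333)),"blkB":((-20,106,46),(82,468),(607,250)),"blkC":((20,70,46),(155,296),(443,290)),"blkD":((-20,70,46),(180,460),(525,210))}
def fit(n,i):
    A=np.array([v[0][:2] for v in F.values()],float);B=np.array([ray(n,(T if n=="top" else S)(v[i]),float(v[0][2]))[0,:2] for v in F.values()])
    a=A-A.mean(0);b=B-B.mean(0)
    th=np.arctan2((a[:,0]*b[:,1]-a[:,1]*b[:,0]).sum(),(a*b).sum())
    R=np.array([[np.cos(th),-np.sin(th)],[np.sin(th),np.cos(th)]])
    t=B.mean(0)-R@A.mean(0); print(n,"origin",t.round(1),"yaw",np.degrees(th).round(2),"scale",(np.linalg.norm(b)/np.linalg.norm(a)).round(4))
    for k,r in zip(F,(B-t)@R-A): print("  ",k,r.round(1))
fit("top",1);fit("scene",2)
sc=lambda n,c:[ray(n,p,51.)[0].round(1) for p in c]
print(sc("top",[T((352,156)),T((594,134))]),sc("scene",[S((125,208)),S((284,283))]))
E
```

```text
top origin [588.4 -57.5] yaw 6.04 scale 1.0175
   knob [ 0.  -1.1]
   lipA [ 0.4 -0.8]
   lipB [ 1.4 -2. ]
   lipC [ 0.7 -1.7]
   lipD [-0.5 -1.3]
   wallA [ 0.6 -3.2]
   wallB [-0.9 -0.3]
   wallC [-0.4 -1.7]
   wallD [-0.8 -1. ]
   blkA [ 1.1 -2. ]
   blkB [-0.7 -3.8]
   blkC [ 0.  10.7]
   blkD [-0.9  8.1]
scene origin [589.8 -60.8] yaw 6.29 scale 0.9914
   knob [-0.4 -1.3]
   lipA [-0.8  0.5]
   lipB [-0.9  0.3]
   lipC [-3.3  3.1]
   lipD [-0.4  0.4]
   wallA [2.6 0.1]
   wallB [1.3 0.3]
   wallC [ 0.6 -7.6]
   wallD [-1.   0.9]
   blkA [-1.  -1.1]
   blkB [ 1.6 -0.5]
   blkC [ 0.8 -0.5]
   blkD [0.8 5.5]
[array([634.3, -23.1,  51. ]), array([640.7, -82.4,  51. ])] [array([640.2, -86.8,  51. ]), array([633., -28.,  51.])]
```

```bash
python3 - <<'E'
from h import *
T=lambda p:unup(p,268,138,11); S=lambda p:unup(p,265,208,8)
F={ "knob":((0,0,68),(495,333),(285,110)),
"lipA":((72,34,51),(328,65),(258,348)),"lipB":((72,-34,51),(608,36),(75,257)),
"lipC":((35,34,51),(345,212),None),"lipD":((35,-34,51),(620,192),(142,178)),
"wallA":((-57,34,40),(386,588),(470,98)),"wallB":((-57,-34,40),(650,570),(298,17)),
"wallC":((-24,34,40),(368,460),None),"wallD":((-24,-34,40),(640,437),(249,78)),
"blkA":((20,106,46),(60,300),(545,333)),"blkB":((-20,106,46),(82,468),(607,250)),"blkC":((20,70,46),None,(443,290))}
for n,i in(("top",1),("scene",2)):
    G={k:v for k,v in F.items() if v[i]}
    A=np.array([v[0][:2] for v in G.values()],float);B=np.array([ray(n,(T if n=="top" else S)(v[i]),float(v[0][2]))[0,:2] for v in G.values()])
    a=A-A.mean(0);b=B-B.mean(0)
    th=np.arctan2((a[:,0]*b[:,1]-a[:,1]*b[:,0]).sum(),(a*b).sum())
    R=np.array([[np.cos(th),-np.sin(th)],[np.sin(th),np.cos(th)]])
    t=B.mean(0)-R@A.mean(0); print(n,"origin",t.round(1),"yaw",np.degrees(th).round(2))
    for k,r in zip(G,(B-t)@R-A): print("  ",k,r.round(1))
    print("knob",B[0])
# saddle + plate in top and scene
t=np.load("t.npy");s=np.load("s.npy")
def g(im,x0,x1,y0,y1,k,fn):
    U=up(im,x0,x1,y0,y1,k)/255; U=(U.clip(0,1)**.6*255).astype(np.uint8); cv2.imwrite(fn,U[:,:,::-1])
g(t,376,408,182,228,12,"pics/pt.png");g(s,240,290,160,200,12,"pics/ps.png")
g(t,160,210,185,222,12,"pics/st.png");g(s,415,465,255,297,12,"pics/ss.png")
E
```

```text
top origin [588.6 -59.2] yaw 6.03
   knob [-0.1  0.6]
   lipA [0.3 0.9]
   lipB [ 1.3 -0.3]
   lipC [0.6 0. ]
   lipD [-0.6  0.5]
   wallA [ 0.6 -1.5]
   wallB [-0.9  1.4]
   wallC [-0.5  0. ]
   wallD [-0.9  0.7]
   blkA [ 1.  -0.3]
   blkB [-0.8 -2.1]
knob [588.47825954 -58.60219843]
scene origin [589.9 -60.9] yaw 6.09
   knob [-0.5 -1.2]
   lipA [-1.   0.8]
   lipB [-0.9  0.6]
   lipD [-0.4  0.5]
   wallA [2.4 0. ]
   wallB [1.3 0.1]
   wallD [-1.   0.9]
   blkA [-1.5 -1. ]
   blkB [ 1.1 -0.4]
   blkC [ 0.5 -0.4]
knob [589.46986276 -62.12765299]
```

View pics/pt.png

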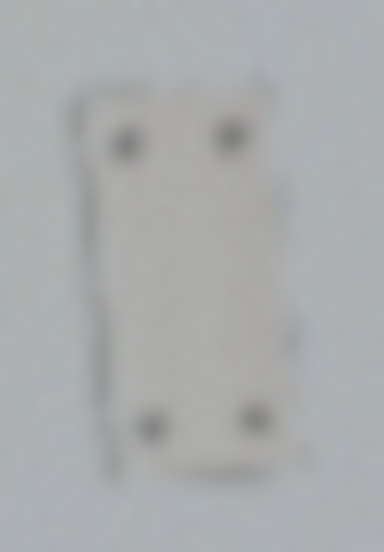

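View pics/ps.png

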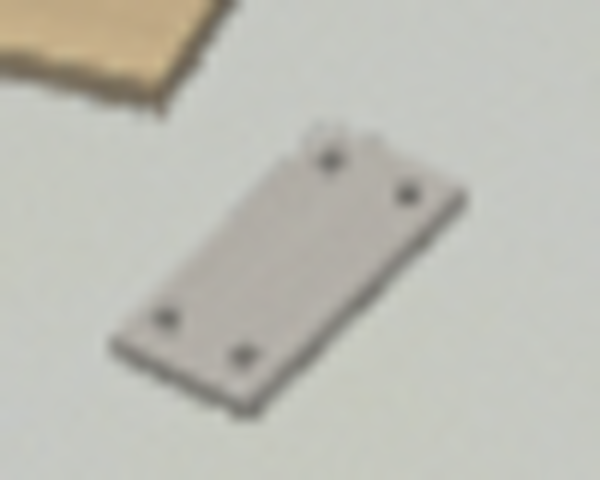

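View pics/st.png

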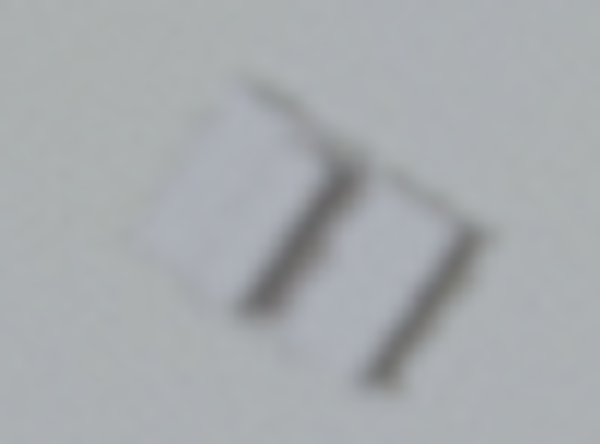

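View pics/ss.png

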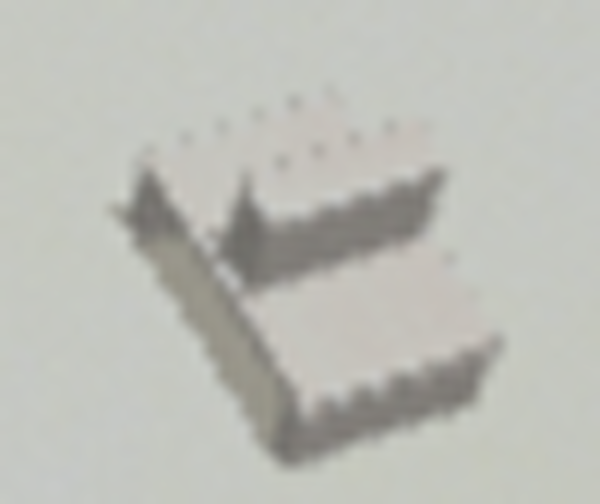

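```bash
python3 - <<'E'
from h import *
def rep(n,pts,x0,y0,z):
    P=ray(n,unup(pts,x0,y0,12),z)[:,:2]
    print(n,P.round(1).tolist(),"c",P.mean(0).round(1)); return P
P=rep("top",[(126,143),(231,136),(152,427),(255,419)],376,182,8.)
for p in[P]: d=p[0]+p[1]-p[2]-p[3];print("len",np.linalg.norm(d)/2,"yaw",np.degrees(np.arctan2(d[1],d[0])))
P=rep("scene",[(330,160),(407,194),(166,319),(243,356)],240,160,8.)
d=p=P[0]+P[1]-P[2]-P[3];print("len",np.linalg.norm(d)/2,"yaw",np.degrees(np.arctan2(d[1],d[0])))
for n,pts,x0,y0 in(("top",[(492,235),(385,385),(245,85),(148,250)],160,185),("scene",[(298,400),(497,340),(142,160),(335,92)],415,255)):
    P=rep(n,pts,x0,y0,25.)
    ex=P[0]-P[1]+P[2]-P[3]; ey=P[0]+P[1]-P[2]-P[3]
    print("x",np.linalg.norm(ex)/2,np.degrees(np.arctan2(ex[1],ex[0])),"y",np.linalg.norm(ey)/2,np.degrees(np.arctan2(ey[1],ey[0])))
E
```

```text
top [[528.4, -264.6], [530.4, -289.1], [462.6, -270.5], [464.7, -294.4]] c [ 496.5 -279.7]
len 65.94560835498494 yaw 4.89080982146788
scene [[464.2, -298.3], [461.9, -274.3], [530.1, -292.4], [528.2, -268.5]] c [ 496.1 -283.4]
len 66.29740464151884 yaw -174.9644045855418
top [[490.7, 245.2], [456.4, 268.2], [524.2, 302.5], [486.3, 323.0]] c [489.4 284.7]
x 42.15786488848111 -31.02010784113471 y 64.36603544557576 -119.4764199978706
scene [[525.8, 299.6], [490.5, 324.2], [494.5, 249.6], [456.5, 272.9]] c [491.8 286.6]
x 43.76646134377452 -33.253288534399566 y 60.25417805140761 57.163842740319225
```

>>> send_rows([
  [0.0191,-0.0432,-0.0058,0,0,-0.0409,0.4],
  [0.0191,-0.0432,-0.0058,0,0,-0.0409,0.4],
  [0.0191,-0.0432,-0.0058,0,0,-0.0409,0.4],
  [0.0191,-0.0432,-0.0058,0,0,-0.0409,0.4],
  [0.0191,-0.0432,-0.0058,0,0,-0.0409,0.4],
  [0.0191,-0.0432,-0.0058,0,0,-0.0409,0.4],
  [0.0191,-0.0432,-0.0058,0,0,-0.0409,0.4],
  [0.0191,-0.0432,-0.0058,0,0,-0.0409,0.4],
  [0.0191,-0.0432,-0.0058,0,0,-0.0409,0.4],
  [0.0191,-0.0432,-0.0058,0,0,-0.0409,0.4],
  [0.0191,-0.0432,-0.0058,0,0,-0.0409,0.4],
  [0.0191,-0.0432,-0.0058,0,0,-0.0409,0.4],
])

```text
time: 1.7
tcp_pos: [494.8, 155.0, 178.9]
ee_rot: [-180.0, -0.1, 24.3]
ft_force: [0.5, 1.6, -1.0]
width: 34.3
```

>>> send_rows([
  [0.0191,-0.0432,-0.0058,0,0,-0.0409,0.4],
  [0.0191,-0.0432,-0.0058,0,0,-0.0409,0.4],
  [0.0191,-0.0432,-0.0058,0,0,-0.0409,0.4],
  [0.0191,-0.0432,-0.0058,0,0,-0.0409,0.4],
  [0.0191,-0.0432,-0.0058,0,0,-0.0409,0.4],
  [0,0,0,0,0,0,0.4],
  [0,0,0,0,0,0,0.4],
])

```text
time: 2.4
tcp_pos: [589.8, -61.1, 149.7]
ee_rot: [180.0, -0.0, 5.8]
ft_force: [-0.4, 0.6, -0.2]
width: 34.1
```

>>> send_rows([
  [0,0,-0.03,0,0,0,0.4],
  [0,0,-0.03,0,0,0,0.4],
  [0,0,-0.018,0,0,0,0.4],
  [0,0,0,0,0,0,0.4],
  [0,0,0,0,0,0,0],
  [0,0,0,0,0,0,0],
  [0,0,0,0,0,0,0],
  [0,0,0,0,0,0,0],
], grip_force=20)

```text
time: 3.2
tcp_pos: [589.9, -59.2, 72.6]
ee_rot: [180.0, -0.1, 6.0]
ft_force: [-0.9, 0.1, -1.0]
width: 16.8
```

```bash
python3 - <<'E'
from h import *
t=avg("top",1);s=avg("scene",1)
print(bot.observe())
def g(im,x0,x1,y0,y1,k,fn):
    U=up(im,x0,x1,y0,y1,k)/255; U=(U.clip(0,1)**.6*255).astype(np.uint8); cv2.imwrite(fn,U[:,:,::-1])
g(s,255,365,190,290,6,"pics/g1.png")
E
```

```text
{'time': 3.3, 'joint_positions': array([ -7.95990355,  39.43241305,  13.28622037, 116.10058317,
       -19.14745868,  26.45294803,  25.64788792]), 'dq': array([ 0.12013575,  0.20310567, -0.05909228, -0.02402442, -0.01588537,
       -0.09893584,  0.01567013]), 'tau': array([ 9.27490974e-02, -4.98598802e+01,  4.40408528e+00, -1.05156174e+01,
        4.36853024e-02, -3.23317805e-02, -6.87063402e-04]), 'tcp_pos': array([589.70263375, -59.34756441,  72.28379481]), 'ee_rot': array([-1.79999529e+02, -5.26271636e-02,  6.01097419e+00]), 'ft_force': array([ 0.81602426, -0.64239391, -1.29379316]), 'torque': array([ 0.08457595, -0.05927278,  0.02165126]), 'width': 16.285603427648024}
```

View pics/g1.png

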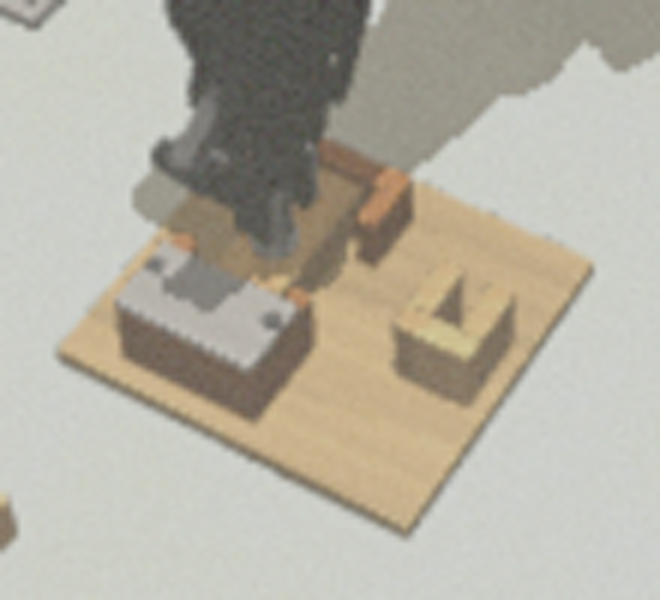

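>>> send_rows([
  [0,0,0,0,0,0,0.45],
  [0,0,0,0,0,0,0.45],
  [0,0,0.03,0,0,0,0.45],
  [0,0,0,0,0,0.0909,0.45],
  [0,0,0,0,0,0.0909,0.45],
  [0,0,0,0,0,0.0909,0.45],
  [0,0,0,0,0,0.0909,0.45],
  [0,0,0,0,0,0.0909,0.45],
  [0,0,0,0,0,0.0909,0.45],
  [0,0,0,0,0,0.0909,0.45],
  [0,0,0,0,0,0.0909,0.45],
  [0,0,0,0,0,0.0909,0.45],
])

```text
time: 4.5
tcp_pos: [589.4, -59.8, 101.7]
ee_rot: [180.0, 0.0, 79.9]
ft_force: [-0.2, 0.2, 0.7]
width: 38.4
```

>>> send_rows([
  [0,0,0,0,0,0.0909,0.45],
  [0,0,0,0,0,0.0909,0.45],
  [0,0,-0.02,0,0,0,0.45],
  [0,0,-0.024,0,0,0,0.45],
  [0,0,0,0,0,0,0.45],
  [0,0,0,0,0,0,0],
  [0,0,0,0,0,0,0],
  [0,0,0,0,0,0,0],
  [0,0,0,0,0,0,0],
], grip_force=40)

```text
time: 5.4
tcp_pos: [589.8, -60.4, 58.5]
ee_rot: [179.9, 0.1, 96.0]
ft_force: [-0.2, -3.2, 0.5]
width: 16.8
```

```bash
python3 - <<'E'
from h import *
bot.grab_frame("top")
o=bot.observe();print(o['tcp_pos'],o['ee_rot'],o['ft_force'],o['width'])
E
```

```text
[589.7798938  -60.38827838  58.43884891] [1.79946174e+02 6.37548027e-02 9.59573669e+01] [-0.72312449 -2.82445359 -0.30707332] 16.490283997261237
```

>>> send_rows([
  [0,-0.001,0.01,0,0,0,0],
  [0,0,0.02,0,0,0,0],
  [0,0,0.02,0,0,0,0],
  [0,0,0,0,0,0,0],
  [-0.0056,0.0434,0,0,0,0,0],
  [-0.0056,0.0434,0,0,0,0,0],
  [0,0,0,0,0,0,0],
  [0,0,0,0,0,0,0],
])

```text
time: 6.25
tcp_pos: [577.7, 29.1, 107.4]
ee_rot: [-180.0, -0.1, 96.3]
ft_force: [1.0, -0.6, -0.8]
width: 16.6
```

```bash
python3 - <<'E'
from h import *
s=avg("scene",2)
t=avg("top",2)
o=bot.observe();print(o['tcp_pos'],o['ee_rot'],o['ft_force'],o['width'])
def g(im,x0,x1,y0,y1,k,fn):
    U=up(im,x0,x1,y0,y1,k)/255; U=(U.clip(0,1)**.6*255).astype(np.uint8); cv2.imwrite(fn,U[:,:,::-1])
g(s,275,375,180,270,8,"pics/g2.png")
g(t,260,330,140,210,8,"pics/g2t.png")
E
```

```text
[578.19237717  24.68409071 107.4698795 ] [-1.79975224e+02  4.48311263e-02  9.58633755e+01] [ 0.34370662 -0.58520103  0.49122548] 16.965821746930256
```

View pics/g2.png

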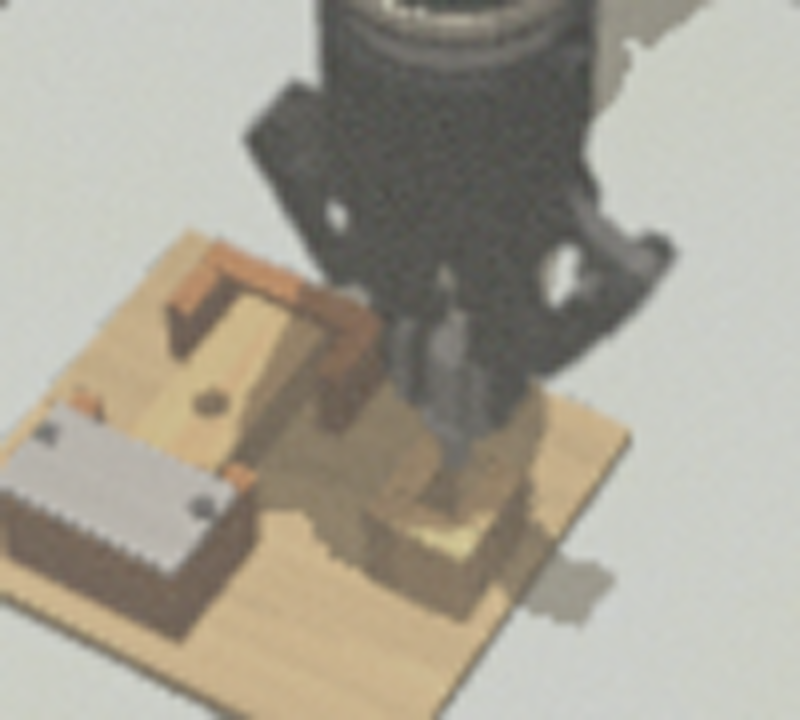

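View pics/g2t.png

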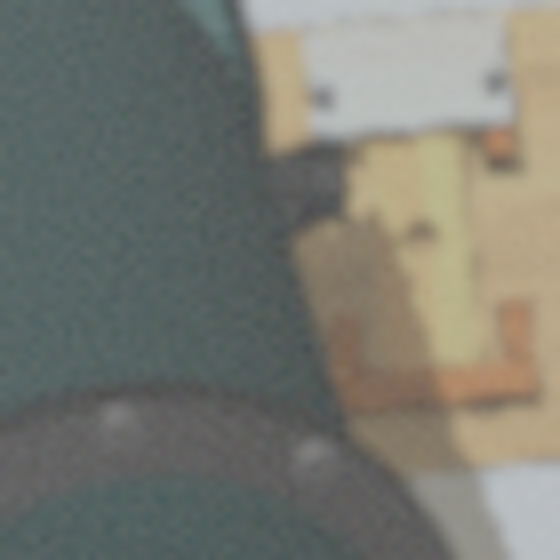

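```bash
python3 - <<'E'
from h import *
print(ray("scene",unup((210,402),275,180,8),34.),ray("top",unup((422,232),260,140,8),34.))
for i in range(3):
    bot.grab_frame("top")
    o=bot.observe();print(o['tcp_pos'],o['ft_force'])
# shank tip bottom? collar in scene
print(proj("scene",[[578.2,26,90-28]]), proj("scene",[[578.2,26,96]]))
print((proj("scene",[[578.2,26,62],[578.2,26,84]])-[275,180]+.5)*8-.5)
R=np.deg2rad(6.06);c,s=np.cos(R),np.sin(R)
def W(p): return np.array([589.5+c*p[0]-s*p[1],-61+s*p[0]+c*p[1],p[2]])
print((proj("scene",[W((20,106,46)),W((-20,106,46)),W((20,70,46)),W((8,88,46)),W((0,0,34)),W((35,34,51))])-[275,180]+.5)*8-.5)
E
```

```text
[[589.62226219 -62.18150534  34.        ]] [[591.54480508 -58.18667443  34.        ]]
[578.24497738  24.67395474 107.49917062] [-0.02235272 -0.75926165 -1.52869173]
[578.27439278  24.85448021 107.52784877] [-0.68479821  0.48034322 -1.14382269]
[578.28329696  25.0244692  107.57454842] [-0.22932913 -0.87407158  0.6681679 ]
[[330.89883394 236.4560617 ]] [[330.91788667 227.71243916]]
[[450.69067153 455.14849363]
 [450.78845605 410.27351355]]
[[465.70045351 560.79966578]
 [530.29554263 471.35435796]
 [365.12947457 512.50959495]
 [434.97783435 509.58634333]
 [213.07129435 403.46942431]
 [240.41006491 488.51994268]]
```

>>> send_rows([
  [0,0,-0.008,0,0,0,0],
  [0,0,-0.008,0,0,0,0],
  [0,0,-0.008,0,0,0,0],
  [0,0,0,0,0,0,0],
  [0,0,0,0,0,0,0],
])

```text
time: 7.1
tcp_pos: [577.9, 26.4, 83.1]
ee_rot: [-179.9, -0.0, 96.0]
ft_force: [0.3, 0.2, -0.3]
width: 16.7
```

>>> send_rows([
  [0,0,-0.006,0,0,0,0],
  [0,0,-0.005,0,0,0,0],
  [0,0,0,0,0,0,0],
  [0.002,0.0002,0,0,0,0,0],
  [0.002,0.0002,0,0,0,0,0],
  [0.001,0.0001,0,0,0,0,0],
  [0,0,0,0,0,0,0],
  [0,0,0,0,0,0,0],
])

```text
time: 7.9
tcp_pos: [583.3, 26.9, 72.8]
ee_rot: [180.0, -0.0, 96.0]
ft_force: [0.0, -0.5, -0.7]
width: 16.4
```

>>> send_rows([
  [0.001,0.0001,0,0,0,0,0],
  [0.001,0.0001,0,0,0,0,0],
  [0,0,0,0,0,0,0],
  [0,0,0,0,0,0,0],
])

```text
time: 8.3
tcp_pos: [583.8, 26.8, 72.4]
ee_rot: [-179.8, 0.0, 96.0]
ft_force: [-3.5, -0.1, 1.5]
width: 16.8
```

>>> send_rows([
  [0,0,-0.002,0,0,0,0],
  [0,0,-0.0015,0,0,0,0],
  [0,0,0,0,0,0,0],
  [0,0,0,0,0,0,0],
])

```text
time: 8.7
tcp_pos: [583.8, 26.7, 70.3]
ee_rot: [-179.8, 0.0, 96.0]
ft_force: [-6.8, -0.4, 13.1]
width: 16.7
```

>>> send_rows([
  [0,0,0.001,0,0,0,0],
  [0,0,0,0,0,0,0.4],
  [0,0,0,0,0,0,0.4],
  [0,0,0.02,0,0,0,0.4],
  [0,0,0.04,0,0,0,0.6],
  [0,0,0.03,0,0,0,0.6],
  [0.0,-0.04,0.0,0,0,0,0.6],
  [0.0,-0.045,0.0,0,0,0,0.6],
  [0.0,-0.045,0.0,0,0,0,0.6],
  [-0.02,-0.045,0.0,0,0,0,0.6],
])

```text
time: 9.7
tcp_pos: [570.1, -149.9, 161.2]
ee_rot: [179.5, 0.1, 96.1]
ft_force: [0.5, -0.8, 0.1]
width: 51.5
```

```bash
python3 - <<'E'
from h import *
t=avg("top",2);s=avg("scene",2)
o=bot.observe();print(o['tcp_pos'],o['ee_rot'],o['ft_force'],o['width'])
def g(im,x0,x1,y0,y1,k):
    U=up(im,x0,x1,y0,y1,k)/255; return (U.clip(0,1)**.6*255).astype(np.uint8)
a=g(s,310,380,210,270,6);b=g(t,260,330,140,200,6)
cv2.imwrite("pics/g3.png",np.vstack([a,b])[:,:,::-1])
E
```

```text
[ 565.85135765 -150.36216195  160.35154889] [1.79869401e+02 6.09117530e-02 9.57444120e+01] [-0.39871653  0.52152391  0.20721163] 51.27793897808624
```

View pics/g3.png

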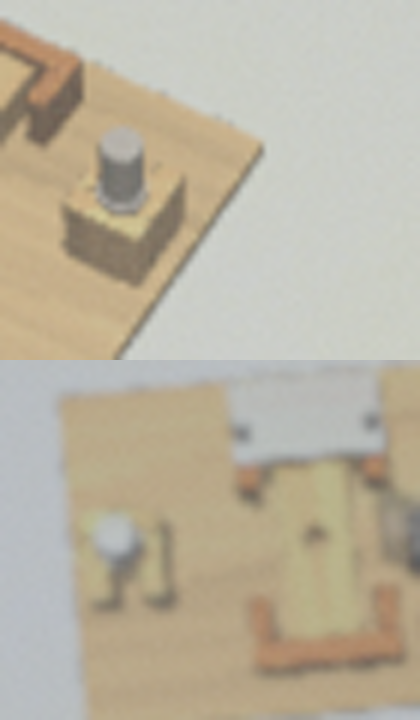

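>>> send_rows([
  [-0.0173,-0.0336,-0.02,0,0,-0.0117,0.64],
  [-0.0173,-0.0336,-0.025,0,0,0,0.64],
  [-0.0172,-0.0336,-0.025,0,0,0,0.64],
  [-0.0172,-0.0335,-0.025,0,0,0,0.64],
  [0,0,0,0,0,0,0.64],
  [0,0,0,0,0,0,0.64],
])

```text
time: 10.5
tcp_pos: [497.3, -281.7, 64.6]
ee_rot: [179.9, -0.0, 95.0]
ft_force: [0.7, -0.2, -0.3]
width: 54.6
```

```bash
python3 - <<'E'
from h import *
t=avg("top",2);s=avg("scene",2)
o=bot.observe();print(o['tcp_pos'],o['ee_rot'],o['ft_force'],o['width'])
def g(im,x0,x1,y0,y1,k):
    U=up(im,x0,x1,y0,y1,k)/255; return (U.clip(0,1)**.6*255).astype(np.uint8)
cv2.imwrite("pics/g4.png",g(s,220,320,130,220,7)[:,:,::-1])
E
```

```text
[ 498.65601198 -280.21058601   66.0799541 ] [ 1.79821809e+02 -4.29730651e-03  9.51674810e+01] [0.43107596 0.47274275 0.10558013] 54.29432302407257
```

View pics/g4.png

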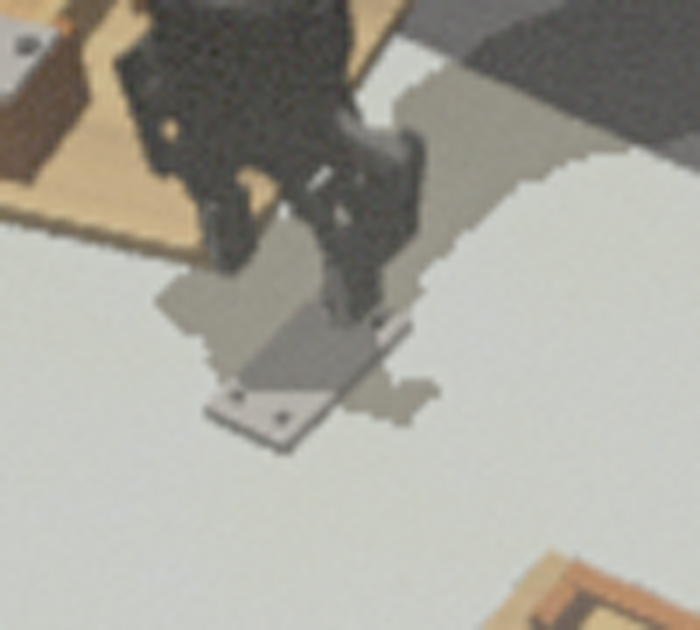

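>>> send_rows([
  [0,0,-0.02,0,0,0,0.64],
  [0,0,-0.017,0,0,0,0.64],
  [0,0,-0.006,0,0,0,0.64],
  [0,0,-0.003,0,0,0,0.64],
  [0,0,0,0,0,0,0.64],
  [0,0,0,0,0,0,0.64],
])

```text
time: 11.3
tcp_pos: [496.9, -282.2, 19.9]
ee_rot: [179.9, 0.0, 95.0]
ft_force: [-1.0, -0.8, 0.9]
width: 54.7
```

>>> send_rows([
  [0,0,-0.002,0,0,0,0.64],
  [0,0,0,0,0,0,0],
  [0,0,0,0,0,0,0],
  [0,0,0,0,0,0,0],
  [0,0,0,0,0,0,0],
], grip_force=80)

```text
time: 11.8
tcp_pos: [496.5, -282.5, 18.2]
ee_rot: [180.0, 0.0, 94.9]
ft_force: [-0.9, -0.2, 5.6]
width: 40.9
```

>>> send_rows([
  [0,0,0.01,0,0,0,0],
  [0,0,0.03,0,0,0,0],
  [0,0,0.04,0,0,0,0],
  [0,0,0.03,0,0,0,0],
  [0,0,0,0,0,0,0],
  [0,0,0,0,0,0,0],
])

```text
time: 12.4
tcp_pos: [496.0, -282.4, 127.8]
ee_rot: [180.0, 0.0, 94.9]
ft_force: [0.3, -0.2, -2.4]
width: 41.3
```

```bash
python3 - <<'E'
from h import *
t=avg("top",2);s=avg("scene",4)
o=bot.observe();print(o['tcp_pos'],o['ee_rot'],o['ft_force'],o['width'])
def g(im,x0,x1,y0,y1,k):
    U=up(im,x0,x1,y0,y1,k)/255; return (U.clip(0,1)**.6*255).astype(np.uint8)
cv2.imwrite("pics/g5.png",g(s,220,320,110,200,8)[:,:,::-1])
E
```

```text
[ 495.42688514 -281.80453709  125.87670006] [-1.79870774e+02 -8.15047433e-02  9.49574169e+01] [ 1.07863169 -0.17175886 -2.63644951] 40.728525608701325
```

View pics/g5.png

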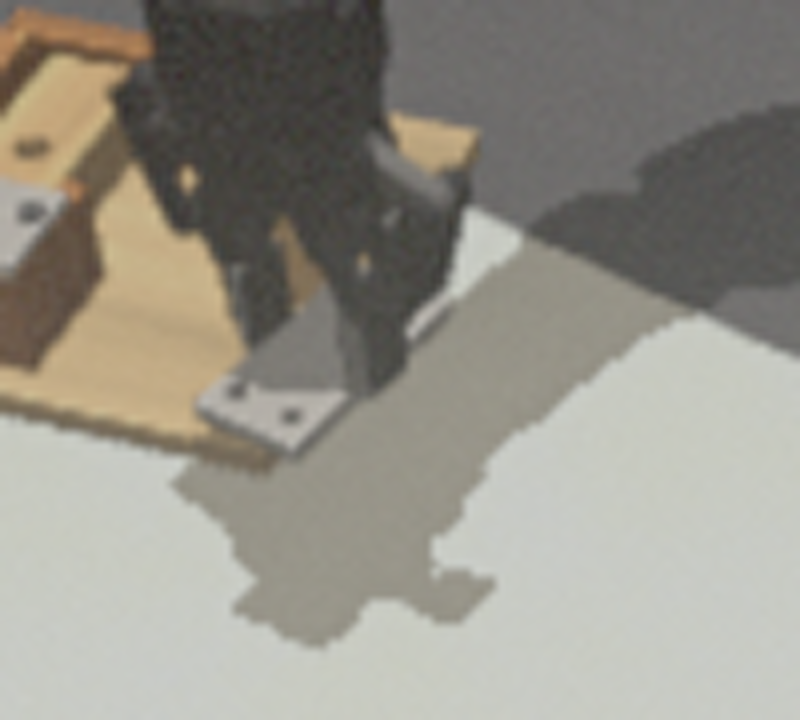

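```bash
python3 - <<'E'
from h import *
a=np.deg2rad(5);R=np.array([[np.cos(a),-np.sin(a)],[np.sin(a),np.cos(a)]])
for L in [(33,12),(33,-12),(45,22),(45,-22),(-45,22)]:
    w=np.array([496,-282.3])+R@L
    print(L,((proj("scene",[[*w,118]])-[220,110]+.5)*8-.5).round())
print(ray("scene",unup([(237,390),(291,415)],220,110,8),118.))
E
```

```text
(33, 12) [[286. 412.]]
(33, -12) [[231. 388.]]
(45, 22) [[287. 443.]]
(45, -22) [[186. 397.]]
(-45, 22) [[446. 295.]]
[[ 529.53757702 -288.77029418  118.        ]
 [ 527.87055784 -264.93894372  118.        ]]
```

>>> send_rows([
  [0.0159,0.044,-0.0054,-0.0019,0.0177,0.0024,0],
  [0.0159,0.044,-0.0054,-0.0019,0.0177,0.0024,0],
  [0.0159,0.044,-0.0054,-0.0019,0.0177,0.0024,0],
  [0.0159,0.044,-0.0054,-0.0019,0.0177,0.0024,0],
  [0.0159,0.0438,-0.0054,-0.0019,0.0177,0.0024,0],
  [0,0,0,0,0,0,0],
  [0,0,0,0,0,0,0],
  [0,0,0,0,0,0,0],
])

```text
time: 13.5
tcp_pos: [574.9, -63.8, 99.6]
ee_rot: [-171.9, 0.1, 96.0]
ft_force: [-1.1, -1.5, -2.4]
width: 41.0
```

```bash
cat >> h.py <<'E'
def g(im,x0,x1,y0,y1,k):
    U=up(im,x0,x1,y0,y1,k)/255; return (U.clip(0,1)**.6*255).astype(np.uint8)
def st():
    from scipy.spatial.transform import Rotation as Ro
    o=bot.observe();a=np.deg2rad(6.06);c,s=np.cos(a),np.sin(a)
    p=o['tcp_pos'];d=p[:2]-np.array([589.6,-61.])
    T=np.array([c*d[0]+s*d[1],-s*d[0]+c*d[1],p[2]])
    Rt=Ro.from_euler('z',-6.06,degrees=True)*Ro.from_euler('xyz',o['ee_rot'],degrees=True)
    print("t",o['time'],"tray tcp",T.round(2),"tool z in tray",(Rt.as_matrix()[:,2]).round(3),"tool x",(Rt.as_matrix()[:,0]).round(3),"F",o['ft_force'].round(1),"w",o['width'].round(1))
    return T,Rt.as_matrix()
E
python3 - <<'E'
from h import *
s=avg("scene",2);t=avg("top",2)
T,R=st()
cv2.imwrite("pics/g6.png",g(s,245,365,180,270,6)[:,:,::-1])
E
```

```text
Traceback (most recent call last):
  File "h.py", line 28, in st
    print("t",o['time'],"tray tcp",T.round(2),"tool z in tray",(Rt.as_matrix()[:,2]).round(3),"tool x",(Rt.as_matrix()[:,0]).round(3),"F",o['ft_force'].round(1),"w",o['width'].round(1))
                                                                                                                                                                     ^^^^^^^^^^^^^^^^
AttributeError: 'float' object has no attribute 'round'
```

```bash
sed -i "s/o\['width'\].round(1)/round(float(o['width']),1)/" h.py; python3 - <<'E'
from h import *
s=avg("scene",2);t=avg("top",1)
T,R=st()
cv2.imwrite("pics/g6.png",g(s,245,365,180,270,6)[:,:,::-1])
E
```

```text
t 13.85 tray tcp [-14.24  -0.91 100.36] tool z in tray [-0.139 -0.002 -0.99 ] tool x [ 0.002  1.    -0.002] F [-0.8 -0.6 -2.6] w 40.5
```

View pics/g6.png

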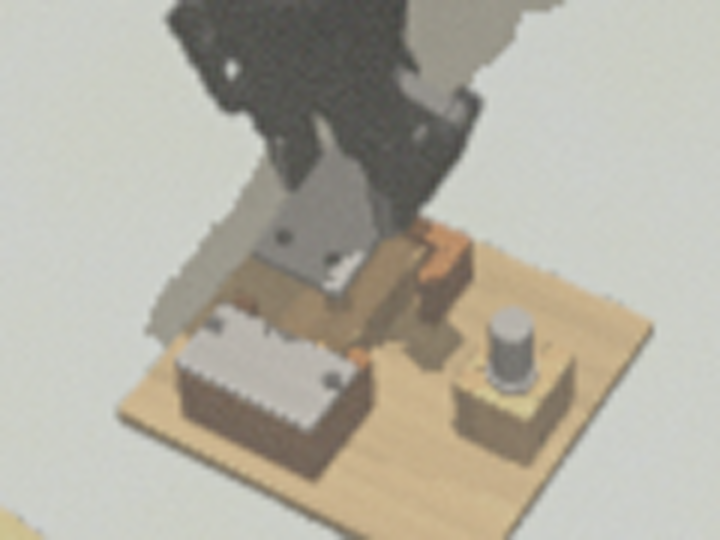

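>>> send_rows([
  [0,0.0004,-0.015,0,0,0,0],
  [0,0,-0.013,0,0,0,0],
  [0,0,-0.008,0,0,0,0],
  [0,0,0,0,0,0,0],
  [0,0,0,0,0,0,0],
  [0,0,0,0,0,0,0],
])

```text
time: 14.45
tcp_pos: [576.0, -62.0, 64.3]
ee_rot: [-172.0, 0.1, 96.0]
ft_force: [-0.7, -0.4, -2.1]
width: 41.1
```

```bash
python3 - <<'E'
from h import *
s=avg("scene",2)
T,R=st()
cv2.imwrite("pics/g7.png",g(s,255,345,190,270,8)[:,:,::-1])
E
```

```text
t 14.55 tray tcp [-13.49   0.4   64.63] tool z in tray [-0.138 -0.002 -0.99 ] tool x [ 0.     1.    -0.002] F [-0.6 -0.4 -2. ] w 41.2
```

View pics/g7.png

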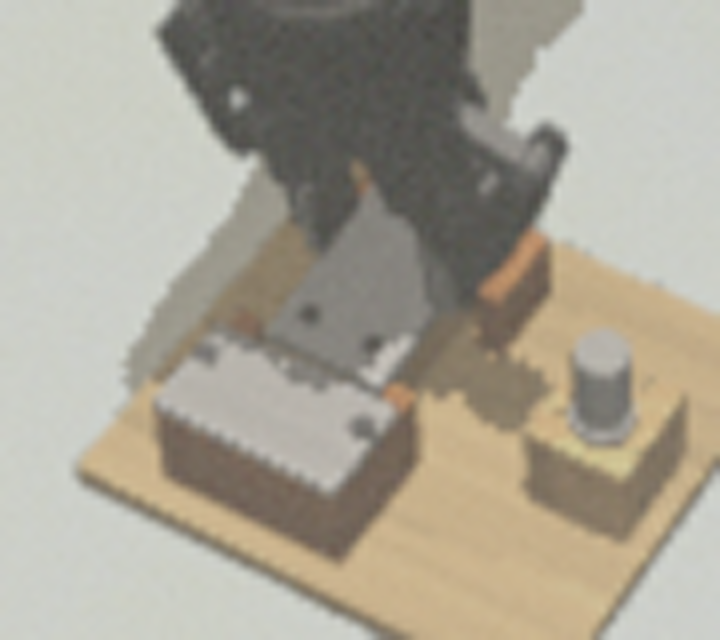

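>>> send_rows([
  [0,0,-0.003,0,0,0,0],
  [0,0,-0.002,0,0,0,0],
  [0,0,0,0,0,0,0],
  [0,0,0,0,0,0,0],
])

```text
time: 14.95
tcp_pos: [575.7, -62.1, 59.1]
ee_rot: [-172.0, 0.1, 96.0]
ft_force: [0.4, 0.4, -2.2]
width: 40.8
```

```bash
python3 - <<'E'
from h import *
st()
E
```

```text
t 14.95 tray tcp [-13.97   0.41  59.12] tool z in tray [-0.14  -0.001 -0.99 ] tool x [ 0.     1.    -0.002] F [ 0.4  0.4 -2.2] w 40.8
```

>>> send_rows([
  [0.004,0.0004,0,0,0,0,0],
  [0.004,0.0004,0,0,0,0,0],
  [0.004,0.0004,0,0,0,0,0],
  [0,0,0,0,0,0,0],
  [0,0,0,0,0,0,0],
])

```text
time: 15.45
tcp_pos: [587.7, -60.9, 59.1]
ee_rot: [-172.0, 0.1, 96.0]
ft_force: [-0.7, 0.6, -3.0]
width: 41.1
```

```bash
python3 - <<'E'
from h import *
st()
E
```

```text
t 15.45 tray tcp [-1.89  0.34 59.1 ] tool z in tray [-0.14  -0.001 -0.99 ] tool x [ 0.     1.    -0.002] F [-0.7  0.6 -3. ] w 41.1
```

>>> send_rows([
  [0.003,0.0001,0,0,0,0,0],
  [0.002,0.0001,0,0,0,0,0],
  [0.002,0.0002,0,0,0,0,0],
  [0,0,0,0,0,0,0],
  [0,0,0,0,0,0,0],
])

```text
time: 15.95
tcp_pos: [592.0, -60.5, 58.8]
ee_rot: [-171.7, 0.1, 96.0]
ft_force: [-6.1, -0.1, -1.0]
width: 40.9
```

```bash
python3 - <<'E'
from h import *
st()
E
```

```text
t 15.95 tray tcp [ 2.49  0.27 58.83] tool z in tray [-0.145 -0.001 -0.989] tool x [ 0.     1.    -0.001] F [-6.1 -0.1 -1. ] w 40.9
```

>>> send_rows([
  [0.002,0.0001,0,0,0,0,0],
  [0.002,0.0002,0,0,0,0,0],
  [0,0,0,0,0,0,0],
  [0,0,0,0,0,0,0],
])

```text
time: 16.35
tcp_pos: [595.0, -60.1, 58.7]
ee_rot: [-171.5, 0.1, 96.0]
ft_force: [-7.2, 0.5, 0.2]
width: 40.6
```

```bash
python3 - <<'E'
from h import *
st()
E
```

```text
t 16.35 tray tcp [ 5.48  0.28 58.71] tool z in tray [-0.147 -0.001 -0.989] tool x [ 0.     1.    -0.001] F [-7.2  0.5  0.2] w 40.6
```

>>> send_rows([
  [-0.0007,-0.0001,-0.0015,0.0023,-0.0221,0,0],
  [-0.0007,-0.0001,-0.0015,0.0023,-0.0221,0,0],
  [-0.0007,-0.0001,-0.0015,0.0023,-0.0221,0,0],
  [0,0,0,0,0,0,0],
  [0,0,0,0,0,0,0],
])

```text
time: 16.85
tcp_pos: [592.8, -60.4, 54.1]
ee_rot: [-177.6, 0.1, 96.0]
ft_force: [-5.8, 0.1, 0.1]
width: 40.3
```

```bash
python3 - <<'E'
from h import *
st()
s=avg("scene",2)
cv2.imwrite("pics/g8.png",g(s,255,345,190,270,8)[:,:,::-1])
E
```

```text
t 16.85 tray tcp [ 3.2   0.22 54.14] tool z in tray [-0.043 -0.001 -0.999] tool x [ 0.     1.    -0.001] F [-5.8  0.1  0.1] w 40.3
```

View pics/g8.png

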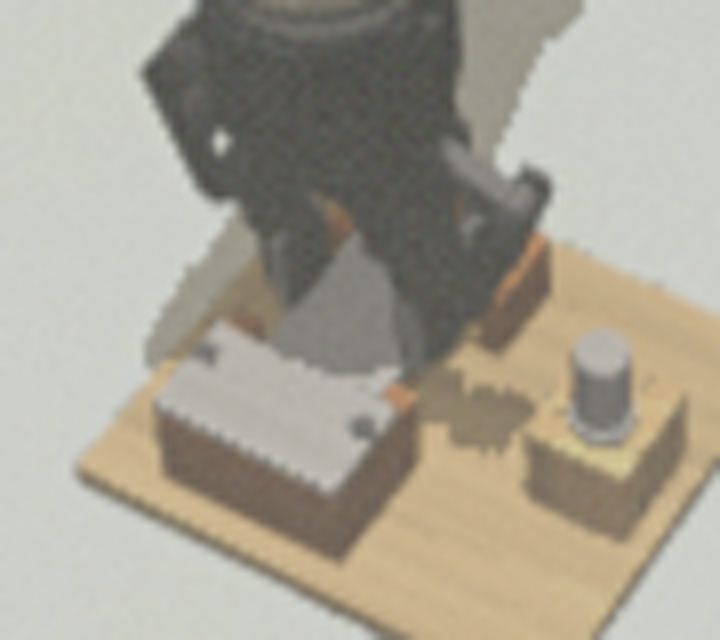

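>>> send_rows([
  [0.002,0.0002,0,0,0,0,0],
  [0,0,-0.0012,0.0015,-0.0145,0,0],
  [0,0,-0.0008,0.0014,-0.0133,0,0],
  [0,0,0,0,0,0,0],
  [0,0,0,0,0,0,0],
])

```text
time: 17.45
tcp_pos: [594.3, -60.3, 52.3]
ee_rot: [180.0, 0.1, 96.0]
ft_force: [-7.2, 0.9, 3.3]
width: 40.4
```

```bash
python3 - <<'E'
from h import *
st()
E
```

```text
t 17.45 tray tcp [ 4.78  0.19 52.27] tool z in tray [ 0.    -0.001 -1.   ] tool x [ 0.001  1.    -0.001] F [-7.2  0.9  3.3] w 40.4
```

>>> send_rows([
  [-0.002,-0.0002,-0.0005,0,0,0,0],
  [-0.002,-0.0002,0,0,0,0,0],
  [-0.002,-0.0002,0,0,0,0,0],
  [0,0,0,0,0,0,0],
  [0,0,0,0,0,0,0],
])

```text
time: 17.95
tcp_pos: [590.7, -60.7, 52.3]
ee_rot: [179.7, 0.1, 96.0]
ft_force: [-6.1, 0.3, 2.8]
width: 40.8
```

```bash
python3 - <<'E'
from h import *
st()
E
```

```text
t 17.95 tray tcp [ 1.11  0.17 52.28] tool z in tray [ 0.005 -0.002 -1.   ] tool x [ 0.     1.    -0.002] F [-6.1  0.3  2.8] w 40.8
```

>>> send_rows([
  [-0.001,0,0,0,0,0,0],
  [0,0,0,0,0,0,0.62],
  [0,0,0,0,0,0,0.62],
  [0,0,0,0,0,0,0.62],
  [0,0,0.03,0,0,0,0.62],
  [0,0,0.04,0,0,0,0.62],
  [0,0.045,0.04,0,0,0,0.5],
  [-0.01,0.045,0.0,0,0,0,0.5],
  [-0.01,0.045,0.0,0,0,0,0.5],
  [-0.01,0.045,0.0,0,0,0,0.5],
  [-0.01,0.045,0.0,0,0,0,0.5],
])

```text
time: 19.05
tcp_pos: [552.6, 158.6, 156.2]
ee_rot: [179.3, 0.0, 96.0]
ft_force: [0.4, -0.0, -0.2]
width: 42.8
```

```bash
python3 - <<'E'
from h import *
st()
s=avg("scene",3);t=avg("top",3)
cv2.imwrite("pics/g9.png",np.vstack([g(s,265,365,205,265,7),g(t,250,350,140,200,7)])[:,:,::-1][:, :700])
E
```

```text
t 19.05 tray tcp [-13.64 222.32 156.22] tool z in tray [ 0.012 -0.001 -1.   ] tool x [ 0.001  1.    -0.001] F [ 0.4 -0.  -0.2] w 42.8
```

```bash
python3 -c "
import cv2;a=cv2.imread('pics/g9.png');cv2.imwrite('pics/g9b.png',cv2.resize(a,None,fx=.7,fy=.7))"
```

```text
(no output)
```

View pics/g9b.png

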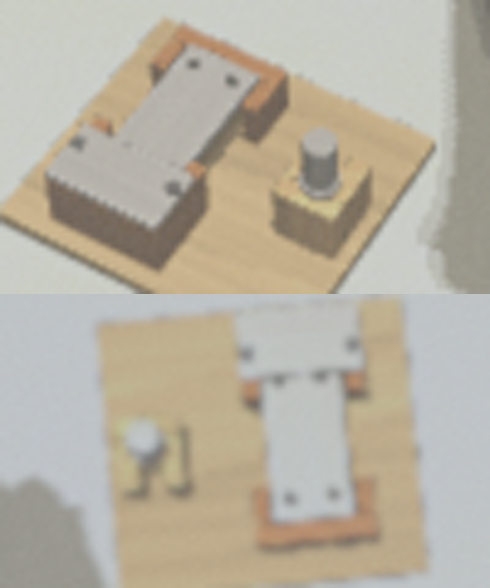

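```bash
python3 - <<'E'
from h import *
s=avg("scene",3);t=avg("top",3)
a=np.deg2rad(6.06);c,sn=np.cos(a),np.sin(a)
W=lambda p: np.array([589.6+c*p[0]-sn*p[1],-61+sn*p[0]+c*p[1],p[2]])
def dot(im,n,p,r=3):
    u=proj(n,[W(p)])[0]; x0,y0=int(u[0])-5,int(u[1])-5
    U=cv2.cvtColor(up(im,x0,x0+11,y0,y0+11,8).clip(0,255).astype(np.uint8),cv2.COLOR_RGB2GRAY).astype(float)
    q=(u-[x0,y0]+.5)*8-.5
    yy,xx=np.mgrid[:88,:88]; m=(xx-q[0])**2+(yy-q[1])**2<(r*8)**2
    w=np.where(m,np.maximum(0,np.percentile(U[m],60)-U-8),0)
    return u,unup(((w*xx).sum()/w.sum(),(w*yy).sum()/w.sum()),x0,y0,8)
for n,im in(("scene",s),("top",t)):
    for p in[(-33,12,42.),(-33,-12,42.),(33,12,42.),(33,-12,42.)]:
        if p[0]>0 and n=="scene": continue
        u,v=dot(im,n,p,2); w=ray(n,v,42.)[0]; d=w[:2]-[589.6,-61]
        print(n,p,"exp",u.round(1),"got",v.round(1),"tray",(c*d[0]+sn*d[1]).round(1),(-sn*d[0]+c*d[1]).round(1))
cv2.imwrite("pics/h1.png",g(t,290,340,145,200,11)[:,:,::-1]);cv2.imwrite("pics/h2.png",g(s,270,320,205,255,11)[:,:,::-1])
E
```

```text
scene (-33, 12, 42.0) exp [311.8 221.4] got [311.8 221.1] tray -33.8 11.4
scene (-33, -12, 42.0) exp [304.1 217.8] got [304.  217.6] tray -33.6 -12.5
top (-33, 12, 42.0) exp [310.1 181.3] got [309.  181.4] tray -32.9 14.9
top (-33, -12, 42.0) exp [318.9 180.5] got [317.8 180.4] tray -32.5 -9.1
top (33, 12, 42.0) exp [307.8 157.3] got [306.8 157. ] tray 34.1 14.8
top (33, -12, 42.0) exp [316.6 156.5] got [315.5 156.1] tray 34.2 -9.0
```

View pics/h1.png

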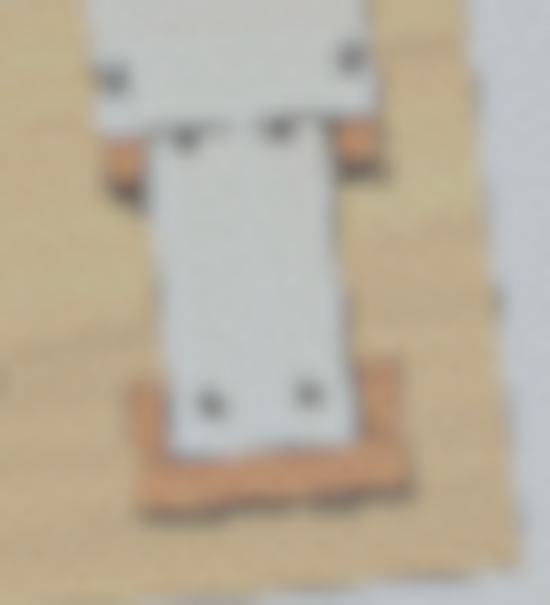

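View pics/h2.png

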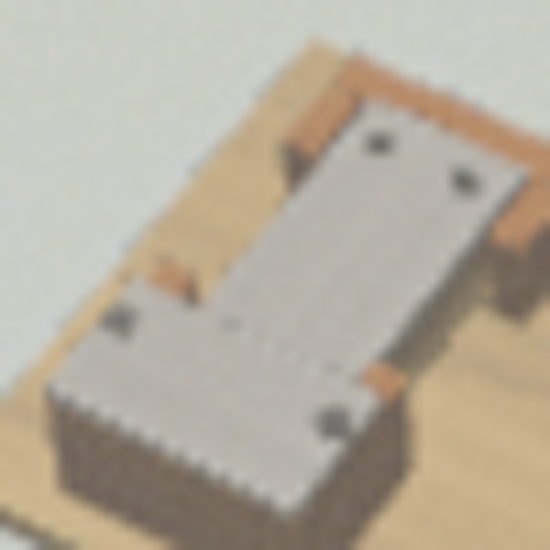

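>>> send_rows([
  [-0.0122,0.0243,-0.0144,-0.0006,0.0056,-0.084,0.5],
  [-0.0122,0.0243,-0.0144,0,0,-0.084,0.5],
  [-0.0122,0.0243,-0.0144,0,0,-0.084,0.5],
  [-0.0122,0.0243,-0.0144,0,0,-0.084,0.5],
  [-0.0122,0.0243,-0.0144,0,0,-0.084,0.5],
  [0,0,0,0,0,0,0.5],
  [0,0,0,0,0,0,0.5],
])

```text
time: 20.35
tcp_pos: [490.4, 278.2, 83.1]
ee_rot: [-180.0, 0.2, 58.4]
ft_force: [-0.0, -0.2, -0.5]
width: 42.9
```

```bash
python3 - <<'E'
from h import *
st(); o=bot.observe();print(o['tcp_pos'],o['ee_rot'])
s=avg("scene",2)
cv2.imwrite("pics/g10.png",g(s,390,490,220,305,7)[:,:,::-1])
E
```

```text
t 20.35 tray tcp [-62.83 347.8   83.14] tool z in tray [-0.002 -0.002 -1.   ] tool x [ 0.611  0.791 -0.003] F [-0.  -0.2 -0.5] w 42.9
[490.40238483 278.22782839  83.14376619] [-1.79997307e+02  1.76398982e-01  5.83810272e+01]
```

View pics/g10.png

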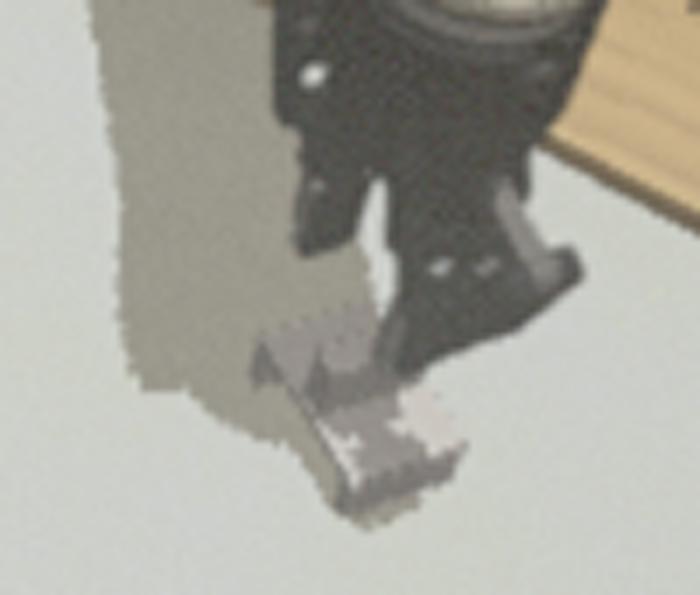

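>>> send_rows([
  [0,0.0075,0,0,0,0,0.5],
  [0,0,-0.018,0,0,0,0.5],
  [0,0,-0.014,0,0,0,0.5],
  [0,0,-0.005,0,0,0,0.5],
  [0,0,0,0,0,0,0.5],
  [0,0,0,0,0,0,0.5],
])

```text
time: 21.05
tcp_pos: [490.8, 285.3, 46.5]
ee_rot: [180.0, 0.1, 58.2]
ft_force: [0.2, 0.3, 0.3]
width: 42.6
```

```bash
python3 - <<'E'
from h import *
s=avg("scene",2);t=avg("top",2)
st(); o=bot.observe();print(o['tcp_pos'],o['ee_rot'])
cv2.imwrite("pics/g11.png",g(s,390,490,220,305,7)[:,:,::-1])
E
```

```text
t 21.25 tray tcp [-61.5  355.15  46.91] tool z in tray [-0.001 -0.001 -1.   ] tool x [ 0.614  0.79  -0.002] F [ 0.3 -0.1  0.6] w 42.8
[490.94618654 285.67639122  46.90622294] [1.79976020e+02 8.76465784e-02 5.82150430e+01]
```

View pics/g11.png

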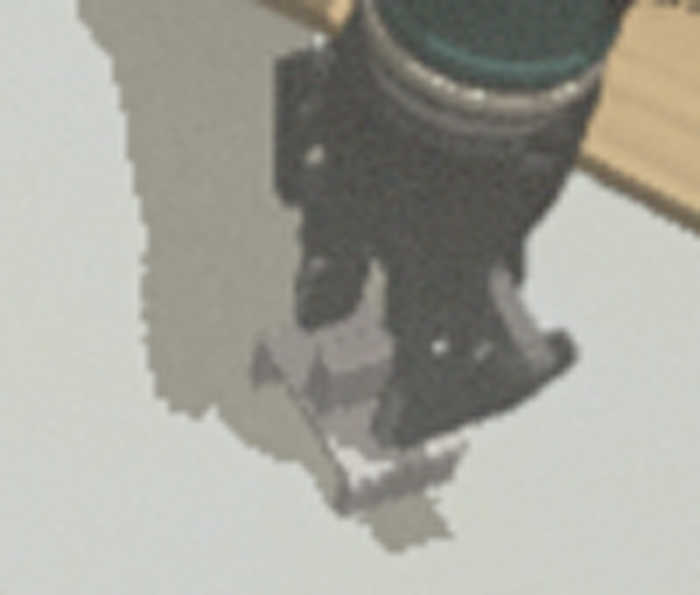

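>>> send_rows([
  [0,0,0,0,0,0,0],
  [0,0,0,0,0,0,0],
  [0,0,0,0,0,0,0],
  [0,0,0,0,0,0,0],
  [0,0,0,0,0,0,0],
  [0,0,0,0,0,0,0],
], grip_force=60)

```text
time: 21.85
tcp_pos: [490.9, 285.7, 46.9]
ee_rot: [180.0, 0.1, 58.2]
ft_force: [-1.2, 0.3, 5.9]
width: 10.4
```

```bash
python3 - <<'E'
from h import *
s=avg("scene",2);t=avg("top",2)
st(); o=bot.observe();print(o['tcp_pos'],o['ee_rot'])
cv2.imwrite("pics/g12.png",g(s,410,470,245,300,11)[:,:,::-1])
E
```

```text
t 22.05 tray tcp [-61.57 355.15  46.85] tool z in tray [-0.001 -0.002 -1.   ] tool x [ 0.613  0.79  -0.002] F [-0.8  0.2  6.4] w 11.0
[490.87851691 285.66904343  46.84720915] [1.79984378e+02 1.01226967e-01 5.82187073e+01]
```

View pics/g12.png

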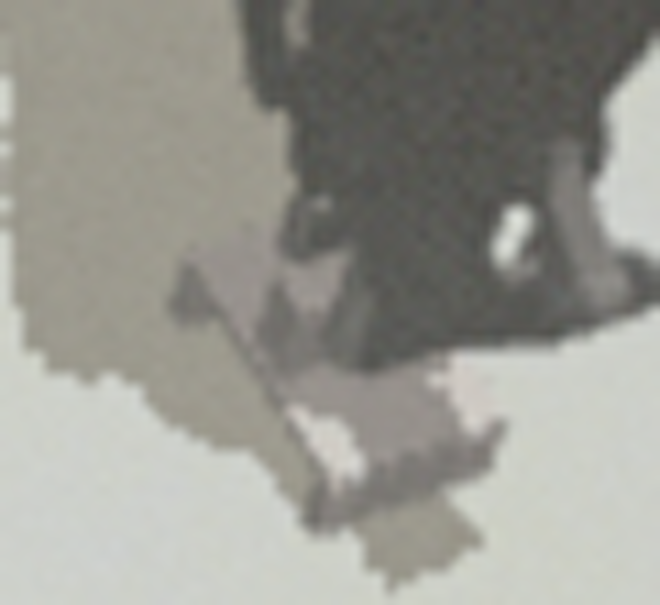

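>>> send_rows([
  [0,0,0.01,0,0,0,0],
  [0,0,0.04,0,0,0,0],
  [0,0,0.044,0,0,0,0],
  [0.0124,-0.0433,0,0,0,0.0526,0],
  [0.0124,-0.0433,0,0,0,0.0526,0],
  [0.0124,-0.0433,0,0,0,0.0526,0],
  [0.0124,-0.0433,0,0,0,0.0526,0],
  [0.0124,-0.0433,0,0,0,0.0526,0],
  [0.0124,-0.0433,0,0,0,0.0526,0],
  [0.0124,-0.0433,0,0,0,0.0526,0],
  [0.0124,-0.0433,0,0,0,0.0526,0],
])

```text
time: 23.15
tcp_pos: [589.5, -62.9, 140.4]
ee_rot: [-180.0, 0.1, 96.3]
ft_force: [0.5, 0.3, -1.9]
width: 10.6
```

>>> send_rows([
  [0,0,0,0,0,0,0],
  [0,0,0,0,0,0,0],
  [0,0,0,0,0,0,0],
  [0,0,0,0,0,0,0],
])

```text
time: 23.55
tcp_pos: [589.3, -58.6, 140.4]
ee_rot: [-180.0, 0.1, 96.3]
ft_force: [0.5, -0.4, -1.0]
width: 10.5
```

```bash
python3 - <<'E'
from h import *
st(); o=bot.observe();print(o['tcp_pos'],o['ee_rot'])
s=avg("scene",2);st();t=avg("top",2)
T,R=st()
cv2.imwrite("pics/g13.png",g(s,260,350,170,260,8)[:,:,::-1])
a=np.deg2rad(6.06);c,sn=np.cos(a),np.sin(a)
cz=T[2]-21.35
for p in[(22,31,cz-.5),(22,-31,cz-.5),(-22,31,cz-.5),(22,31,cz-25.5),(22,-31,cz-25.5)]:
    w=np.array([589.6+c*(p[0]+T[0])-sn*(p[1]+T[1]),-61+sn*(p[0]+T[0])+c*(p[1]+T[1]),p[2]]); print(p,((proj("scene",[w])[0]-[260,170]+.5)*8-.5).round())
E
```

```text
t 23.55 tray tcp [-1.0000e-02  2.4300e+00  1.4039e+02] tool z in tray [-0.001 -0.001 -1.   ] tool x [-0.004  1.    -0.001] F [ 0.5 -0.4 -1. ] w 10.5
[589.33530234 -58.58579018 140.39466982] [-1.79967855e+02  7.76975224e-02  9.62742341e+01]
t 23.65 tray tcp [  0.18   2.09 140.47] tool z in tray [-0.    -0.002 -1.   ] tool x [-0.004  1.    -0.002] F [ 0.4 -0.5 -2.1] w 10.7
t 23.75 tray tcp [  0.24   1.42 140.45] tool z in tray [-0.    -0.002 -1.   ] tool x [-0.003  1.    -0.002] F [ 0.1 -0.5 -1.7] w 10.5
(22, 31, np.float64(118.60421997567039)) [369. 398.]
(22, -31, np.float64(118.60421997567039)) [198. 319.]
(-22, 31, np.float64(118.60421997567039)) [447. 303.]
(22, 31, np.float64(93.60421997567039)) [372. 452.]
(22, -31, np.float64(93.60421997567039)) [204. 373.]
```

View pics/g13.png

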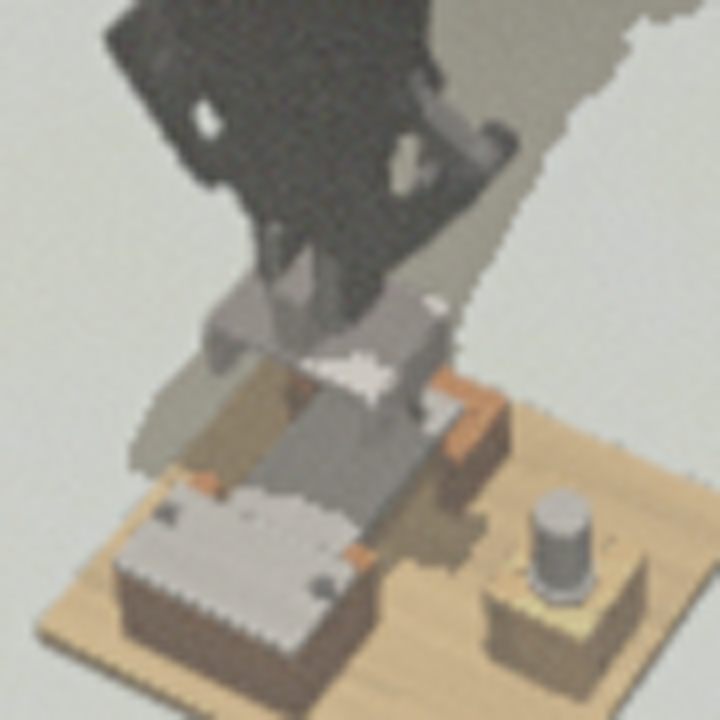

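>>> send_rows([
  [0,0,-0.015,0,0,-0.0023,0],
  [0,0,-0.015,0,0,0,0],
  [0,0,-0.012,0,0,0,0],
  [0,0,0,0,0,0,0],
  [0,0,0,0,0,0,0],
  [0,0,0,0,0,0,0],
  [0,0,0,0,0,0,0],
])

```text
time: 24.45
tcp_pos: [590.3, -60.9, 98.9]
ee_rot: [179.9, 0.1, 95.9]
ft_force: [-0.6, -0.0, -1.2]
width: 10.7
```

```bash
python3 - <<'E'
from h import *
s=avg("scene",2)
T,R=st()
cv2.imwrite("pics/g14.png",g(s,260,350,180,260,8)[:,:,::-1])
a=np.deg2rad(6.06);c,sn=np.cos(a),np.sin(a)
cz=T[2]-21.35
for p in[(22,31,cz-.5),(22,-31,cz-.5),(-22,31,cz-.5),(22,31,cz-25.5),(22,-31,cz-25.5)]:
    w=np.array([589.6+c*(p[0]+T[0])-sn*(p[1]+T[1]),-61+sn*(p[0]+T[0])+c*(p[1]+T[1]),p[2]]); print(p,((proj("scene",[w])[0]-[260,180]+.5)*8-.5).round())
E
```

```text
t 24.55 tray tcp [ 6.000e-01 -2.000e-02  9.894e+01] tool z in tray [ 0.001 -0.003 -1.   ] tool x [ 0.003  1.    -0.003] F [ 0.3 -0.  -0.9] w 10.7
(22, 31, np.float64(77.08931263295727)) [370. 405.]
(22, -31, np.float64(77.08931263295727)) [204. 326.]
(-22, 31, np.float64(77.08931263295727)) [446. 311.]
(22, 31, np.float64(52.089312632957274)) [373. 455.]
(22, -31, np.float64(52.089312632957274)) [210. 377.]
```

View pics/g14.png

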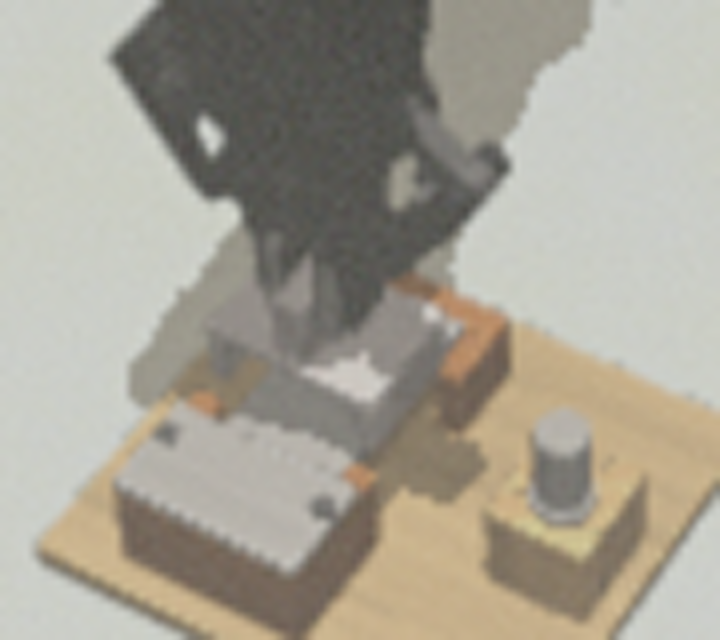

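>>> send_rows([
  [-0.0004,0,-0.006,0,0,0.001,0],
  [0,0,-0.006,0,0,0,0],
  [0,0,-0.005,0,0,0,0],
  [0,0,0,0,0,0,0],
  [0,0,0,0,0,0,0],
])

```text
time: 25.05
tcp_pos: [589.3, -60.9, 81.0]
ee_rot: [-180.0, 0.1, 96.0]
ft_force: [0.9, 0.2, -1.8]
width: 10.9
```

```bash
python3 - <<'E'
from h import *
st()
E
```

```text
t 25.05 tray tcp [-0.32  0.18 81.05] tool z in tray [-0.001 -0.002 -1.   ] tool x [ 0.001  1.    -0.002] F [ 0.9  0.2 -1.8] w 10.9
```

Legs are in the gaps with no contact. Next I lower to the plate.

>>> send_rows([
  [0,0,-0.005,0,0,0,0],
  [0,0,-0.004,0,0,0,0],
  [0,0,-0.002,0,0,0,0],
  [0,0,0,0,0,0,0],
  [0,0,0,0,0,0,0],
])

```text
time: 25.55
tcp_pos: [589.4, -60.9, 70.3]
ee_rot: [-180.0, 0.1, 96.0]
ft_force: [-0.9, -0.2, -2.2]
width: 10.4
```

```bash
python3 - <<'E'
from h import *
st()
E
```

```text
t 25.55 tray tcp [-0.18  0.15 70.34] tool z in tray [-0.    -0.002 -1.   ] tool x [ 0.001  1.    -0.002] F [-0.9 -0.2 -2.2] w 10.4
```

>>> send_rows([
  [0,0,-0.0015,0,0,0,0],
  [0,0,-0.0015,0,0,0,0],
  [0,0,0,0,0,0,0],
  [0,0,0,0,0,0,0],
])

```text
time: 25.95
tcp_pos: [589.7, -61.0, 68.9]
ee_rot: [180.0, 0.2, 96.0]
ft_force: [-1.9, 0.4, 9.2]
width: 10.7
```

```bash
python3 - <<'E'
from h import *
st()
E
```

```text
t 25.95 tray tcp [1.200e-01 3.000e-02 6.887e+01] tool z in tray [ 0.001 -0.003 -1.   ] tool x [ 0.002  1.    -0.003] F [-1.9  0.4  9.2] w 10.7
```

>>> send_rows([
  [0,0,0.001,0,0,0,0],
  [0,0,0,0,0,0,0.4],
  [0,0,0,0,0,0,0.4],
  [0,0,0,0,0,0,0.4],
  [0,0,0.02,0,0,0,0.4],
  [0,0,0.04,0,0,0,0.4],
  [0,0,0.04,0,0,0,0.4],
  [-0.01,-0.045,0,0,0,0,0.4],
  [-0.01,-0.045,0,0,0,0,0.4],
  [-0.01,-0.045,0,0,0,0,0.4],
  [-0.01,-0.045,0,0,0,0,0.4],
  [-0.01,-0.045,0,0,0,0,0.4],
])

```text
time: 27.15
tcp_pos: [538.8, -287.6, 168.4]
ee_rot: [180.0, 0.1, 96.0]
ft_force: [0.3, 0.4, 0.6]
width: 33.9
```

```bash
python3 - <<'E'
from h import *
s=avg("scene",3);t=avg("top",3)
st()
cv2.imwrite("pics/e1.png",g(s,265,360,205,270,8)[:,:,::-1]);cv2.imwrite("pics/e2.png",g(t,262,345,135,205,8)[:,:,::-1])
cv2.imwrite("pics/e3.png",s.clip(0,255).astype(np.uint8)[:,:,::-1])
E
```

```text
t 27.45 tray tcp [ -72.99 -216.71  168.27] tool z in tray [ 0.    -0.001 -1.   ] tool x [-0.     1.    -0.001] F [0.2 0.6 0.5] w 34.4
```

View pics/e1.png

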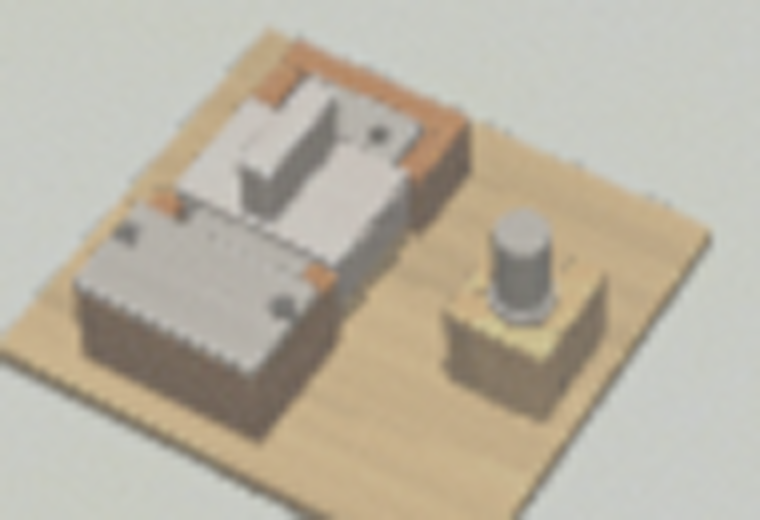

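View pics/e2.png

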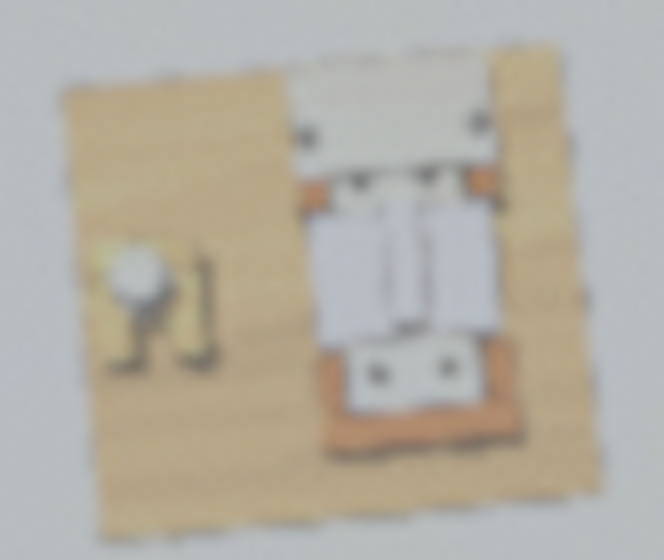

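View pics/e3.png

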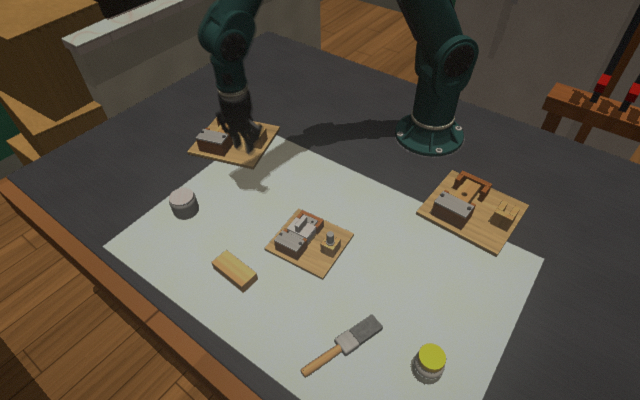

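```bash
python3 - <<'E'
from h import *
a=np.deg2rad(6.06);c,sn=np.cos(a),np.sin(a)
for n,px in(("top",unup((138,270),262,135,8)),("scene",unup((523,232),265,205,8))):
    d=ray(n,px,80.)[0,:2]-[589.6,-61];print(n,c*d[0]+sn*d[1],-sn*d[0]+c*d[1])
print(bot.job_done())
E
```

```text
top 4.107529393001333 90.77563559477635
scene 3.5334694201902392 88.32896064258347
the job is handed in; nothing more can be done
None
```

The kitting job is done as asked and was handed in at about 27 s of the 72 s allowed. I used the middle tray. It measured about 160 x 176 mm, and the two look-alikes about 210 x 240 mm.

- **Pin:** I drew it from the bore and hung it in the notch. I pushed it +x until the back of the notch resisted at about 3.5 N, then set it down on its collar. The last pictures put its top at tray (3.5, 88.3) in the scene view and (4.1, 90.8) in the top view; the target is (3.5, 88). The top camera read about 2.8 mm high in y throughout, which explains that difference.
- **Plate:** I inserted it tilted 8° under the lip and pushed the spring stop back with about 7 N. I then laid it flat and let the spring press it against the end wall. Its four dots were within about 1–1.5 mm of the home position once each camera's own offset was allowed for.
- **Saddle:** I lowered it with a leg in each gap. It touched the plate at the expected height, with about 9 N. The last pictures show it sitting squarely on the plate.

The two cameras disagreed by 2–4 mm in y, so for final positions I relied on touch and the arm's own readings. The gripper's width reading was 1–3 mm below the true size on all three parts, without effect. One retreat row was over the speed limit and left the arm about 7 mm short, which I corrected before picking up the saddle. In the last view the gripper was well clear and the bystanders looked unmoved.

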